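# Put the picture board on the sloped counter stand

## Robot

A 6-joint arm with a two-finger parallel gripper is mounted at the origin on the work surface. World frame = base frame: x ahead of the robot, y to its left, z up, the work surface at z = 0. Lengths are in m, angles in rad, forces in N, time in s.
With the tool pointing down it reaches from about 0.275 to 0.725 m from the base axis. Payload 5.6 kg.
Tool frame: the origin (TCP) lies midway between the tips of the shut fingers; the grasp point (between the pads) lies 19 mm behind it; x points along the fingers, z is the direction in which the jaws open and shut, and the axes are right-handed (so a half turn about x gives the same grasp; the last joint's range is limited). The gripper opens to 85 mm and grips with 20 to 120 N. Pads are 22 mm wide; open, the fingers measure 114 mm over their backs; the gripper's body (76 mm by 85 mm) begins 54 mm behind the grasp point. The pads swing forward as they close: fully open they stand 13 mm farther back than shut.
Start: joints at [-0.882, 0.255, 0.108, 0, -1.424, -0.285], TCP at [0.216, -0.506, 0.21] pointing down, gripper open.
Joint ranges: [-2.95, 2.95], [-1.21, 1.97], [-1.09, 1.5], [-2.87, 1.71], [-2.94, -0.07], [-3.05, 3.05]. Speed limits (rad/s): [2.57, 2.57, 3.14, 3.14, 3.14, 3.14].

## Interface

Orientations are given as a rotation vector (axis times angle).
In Python, from station import robot, imaging gives the robot as it stands.
- The arm moves only by the tool apply_moves, never from a script. Its arguments are lists of equal length, an entry for each row: "claw": the opening, from -1 (shut) to 1 (fully open); "xyz": the shift along the tool's x, y, z in m, a list of three; "yaw": the turn about the tool's x in degrees. A call has 1 to 12 rows; each row is the pose to reach, as a shift and turn from the pose commanded when the call began, along the tool's axes at that moment; what a row does not reach only later rows make up. A row lasts 1/8 s, in which the tool goes at most 62.5 mm and 10.7 degrees, less where a joint would pass 70% of its speed; a pose out of reach is approached as far as the arm can. A call with a gripper value outside its range is refused whole. The fingers move at their own pace and stop on an object; "force" is the grip in N (left out, the last holds). Time passes only in rows, so rows that repeat a pose let the fingers close. It gives the time, the measured TCP pose, the force and the opening at its end, in the units of the state.
- robot.get_state(): the state, without advancing time (a new reading comes with each control period).
- imaging.grab_frame(name): name is "scene" or "top" or "wrist"; returns a dict with "pixels" (480x640x3 uint8, red, green, blue), "z_map" (480x640 float32, m along the optical axis (not along the pixel's ray), 0 where there is no reading), "intrinsics" (3x3 intrinsics, pixels), "R" (3x3) and "t" (3): a world point X has camera coordinates R X + t. Camera axes: x right, y down, z forward; pixel columns grow to the right and rows downward; lengths in m; the calibration is good to about 2 mm. A picture is of the moment at which its call begins.
- robot.finish_job(): hands the job in, once; it reports no verdict.
The state is a dict: "t": time; "qpos": joint angles; "qd": joint speeds; "effort": joint torques, N m; "ee_pos": TCP position; "ee_rot": TCP orientation; "force": force on the tool from outside, world axes, zero at the start; "wrist_torque": the same for the moment, N m; "gripper_width": finger opening in m.
Only numpy, scipy, OpenCV 4.12 (cv2) and the standard library are available. Lean on these libraries where they do the work, as an engineer would, in place of code of your own. Each camera call takes 0.05 s, during which the arm holds its last target.

## Task

Take the strawberry-tart picture board (red rim) out of the slanted wooden rack and set it on the narrow ledge of the sloped counter stand, picture outwards like the blue cake panel fixed there: bottom edge down on the ledge, back flat against the stand, and side edge butted against the blue panel without a gap. Slate is brittle, so set it down gently, keep hold of it until it rests there and do not let it drop; leave everything else where it is.

Things in the scene. Friction and masses are not known exactly. Their poses are not given: they have to be found in the camera images.
- tart_board: The board to move: slate with a red rim and a strawberry tart picture, 120 wide x 140 high x 10 mm thick, about 0.48 kg. Origin: middle of its bottom edge, mid-thickness; x = normal out of the picture side, y along the width, z up the board to its top edge. Starts in one of the rack's two slots, leaning 24 degrees from vertical, top towards the rack's -x.
- tart_board_top (a point): middle of the top edge of the red-rimmed board, 140 mm above its origin along its z
- tart_board_face (a point): centre of the picture side of the red-rimmed board (5 mm in x, 70 mm in z from its origin)
- panel_edge (a point): Point on the edge the red board must butt against: the -y side edge of the blue cake panel, a slate 120 wide, 140 high, 10 mm thick, with blue rim screwed flat on the +y half of the rest. Point at mid-height of that edge, in the plane of the back; 15 mm in y and 75 mm in z from the rest's origin. The red board goes on its -y side, its origin then 60 mm from the edge.
- stand: The oak counter stand that carries the rest, fixed, 310 mm long, 200 mm deep, about 160 mm high; ledge side to its +x. Origin on the counter under the rest's origin, z up. The back ends 104 mm up the slope, so the top of a standing board is free in front and behind for the fingers. The lip is 5 mm thick. The back is open between its rails and uprights.
- rest: Sloped rest: back leaning 30 degrees from vertical, top to -x. Origin: on the back's face at mid-length, 70 mm above the counter; x out of the back (forward and up), y along, z up the slope. A grey metal ledge square to it, 18 mm deep to a lip 4 mm high, spans y -155 to +10 mm. It is clamped at a new height each time, top 0 to 30 mm up z from the origin; not measured: feel or look for it.
- rack: Light-wood rack, fixed, base 170 x 150 mm. Two slots 90 mm apart along its x, each an inclined floor (38 mm up) with two 10 mm dowels behind the board (90 mm apart in y, ending 85 mm up the board) and in front a nib 5 mm high, 19 mm from the dowels' face. Boards in it share its yaw. Origin: centre of the underside, z up.
- choc_board: The brown-rimmed board with a chocolate cake, same size and frame, in the rack's other slot: stays there.
- choc_board_top (a point): middle of the top edge of the brown-rimmed board
- dessert_glass: Footed dessert glass with handle, 72 mm wide, 140 mm high, standing in front of the counter stand; origin at the centre of its foot
- tart_plate: White square plate, 115 mm, with a strawberry tart, 75 mm high in all, in front of the counter stand; origin at the centre of its underside
- choc_cake: Chocolate cake on a gold board, 130 mm across, 105 mm high, beyond the rack; origin at the centre of its underside
- packs: Two stacked clear packs of truffles (one piece), 95 x 85 x 72 mm, near the robot; origin at the centre of its underside
- cake_server: Cake server with black handle, 235 mm long, lying on the counter to the robot's right; origin under the joint of handle and blade
Things that resemble listed ones, but are neither listed nor needed, are in the scene too. Leave any green or yellow look-alike of the tart_board alone.

How it is judged:
By the outcome, as a careful person would: the job done as asked, in the order asked, and still so for the second after the job is handed in, with the robot touching nothing.
It also fails if it takes over 70 s, if anything falls off the work surface, if the arm or the gripper's body presses on something with over 40 N, if the wrist force passes 120 N, or if a joint passes its speed limit or range.

## Working session

There is one attempt and no reset: what is moved stays moved. The work goes in short steps, Python scripts to look and compute and a tool call to move; the robot and the scene stay as the last step left them, time stands still between calls to the robot, and variables do not carry over. Pictures are saved under pics/ and viewed, and the job is handed in when it is done.

Besides the shell and the picture viewer there is one more tool, called after "Request:" by a JSON object that holds its "method" and its "body". apply_moves: Moves the arm, as the interface text tells. Its arguments: {"type":"object","properties":{"claw":{"type":"array","items":{"type":"number"}},"xyz":{"type":"array","items":{"type":"array","items":{"type":"number"}}},"yaw":{"type":"array","items":{"type":"number"}},"force":{"type":"number"}},"required":["claw","xyz","yaw"]}

```bash
mkdir -p pics; ls
cat > h.py <<'E'
import numpy as np, cv2
from station import robot, imaging
def save(f,name): cv2.imwrite('pics/'+name,cv2.cvtColor(f['pixels'],cv2.COLOR_RGB2BGR))
E
python3 - <<'E'
from h import *
import pickle
for n in ['scene','top','wrist']:
    f=imaging.grab_frame(n); save(f,n+'0.png'); pickle.dump(f,open(n+'0.pkl','wb'))
    print(n,f['intrinsics'].tolist(),f['R'].round(3).tolist(),f['t'].round(3).tolist())
print(robot.get_state())
E
```

```text
pics
scene [[597.2056327120815, 0.0, 318.350930362812], [0.0, 597.2056327120815, 233.682717804281], [0.0, 0.0, 1.0]] [[0.498, 0.867, -0.014], [0.71, -0.417, -0.568], [-0.498, 0.273, -0.823]] [-0.245, -0.351, 1.812]
top [[549.0913594346698, 0.0, 320.9725746082494], [0.0, 549.0913594346698, 239.21581722163185], [0.0, 0.0, 1.0]] [[-0.016, -1.0, 0.001], [-0.994, 0.016, -0.109], [0.109, -0.003, -0.994]] [-0.059, 0.592, 1.49]
wrist [[424.57740420824547, 0.0, 319.8206393561622], [0.0, 424.57740420824547, 233.22937103692553], [0.0, 0.0, 1.0]] [[-0.393, 0.92, 0.001], [0.874, 0.373, 0.311], [0.286, 0.123, -0.95]] [0.55, -0.04, 0.379]
{'t': 0.15, 'qpos': array([-8.82406915e-01,  2.55623290e-01,  1.07305295e-01, -3.12861463e-04,
       -1.42389212e+00, -2.84608277e-01]), 'qd': array([-0.00096697, -0.0006626 ,  0.00301087,  0.00169419,  0.00047324,
       -0.00108012]), 'effort': array([-2.90213247e-03, -3.86937296e+01,  2.38079846e+01,  5.36673993e+00,
       -4.52581211e-03, -2.54556602e-05]), 'ee_pos': array([ 0.21597631, -0.50539326,  0.2093048 ]), 'ee_rot': array([-1.49875418,  0.98962455,  1.50101874]), 'force': array([ 1.1833631 , -0.67261785, -0.04957433]), 'wrist_torque': array([0.0345841 , 0.00867747, 0.00218773]), 'gripper_width': 0.08562567062382821}
```

View pics/scene0.png

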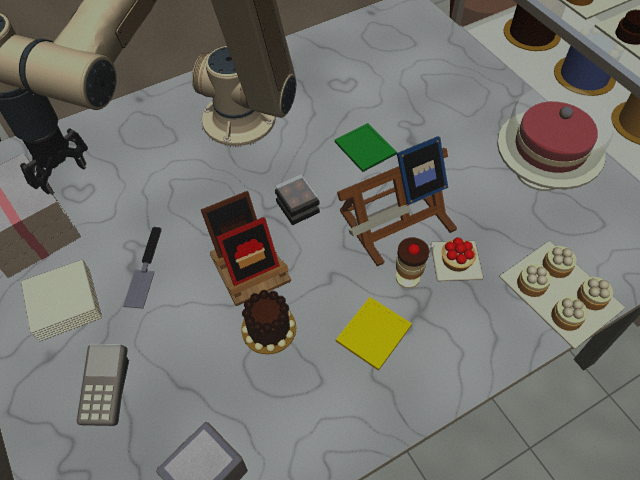

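View pics/top0.png

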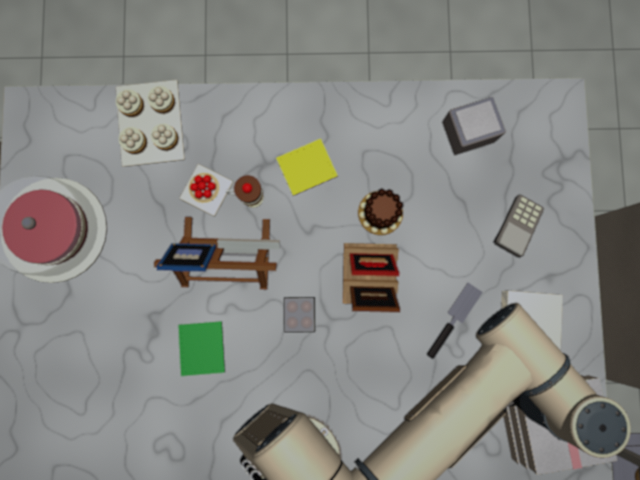

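View pics/wrist0.png

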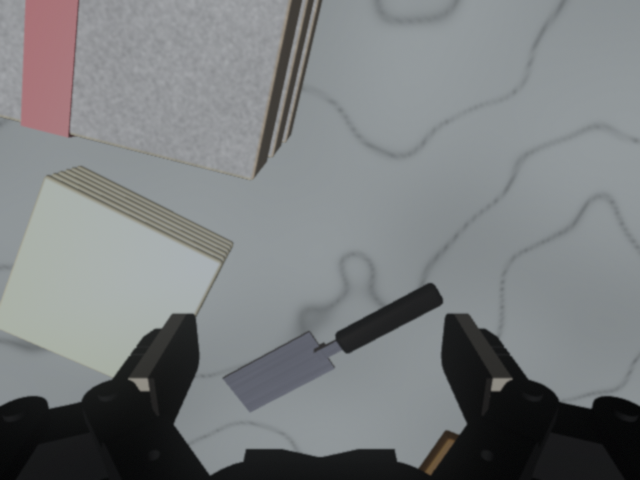

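Candidates: red-rimmed board in the front slot (scene 247,250; top 374,263), brown-rimmed board behind it (scene 228,215), blue panel (scene 422,170), and the flat green (365,146) and yellow (373,332) tiles. I choose the red-rimmed one. Next, a close crop.

Run:
```python
import cv2
a=cv2.imread('pics/scene0.png')
cv2.imwrite('pics/c_rack.png',cv2.resize(a[180:310,185:305],None,fx=4.5,fy=4.5,interpolation=cv2.INTER_CUBIC))
cv2.imwrite('pics/c_stand.png',cv2.resize(a[130:270,330:470],None,fx=4,fy=4,interpolation=cv2.INTER_CUBIC))
b=cv2.imread('pics/top0.png')
cv2.imwrite('pics/c_top.png',cv2.resize(b[205:325,145:415],None,fx=2.9,fy=2.9,interpolation=cv2.INTER_CUBIC))
```

```text
(no output)
```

View pics/c_rack.png

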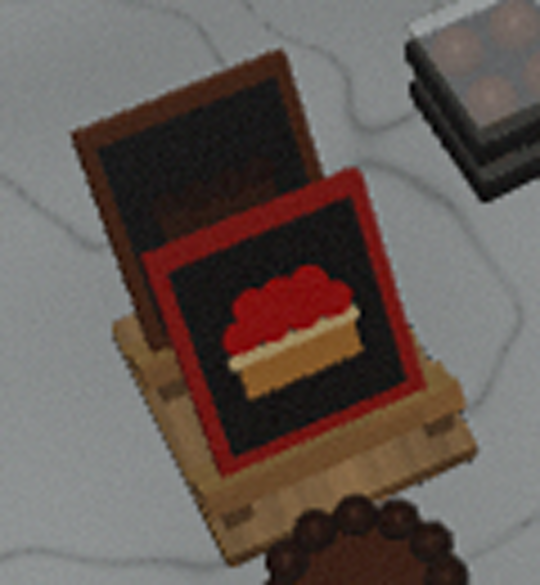

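View pics/c_stand.png

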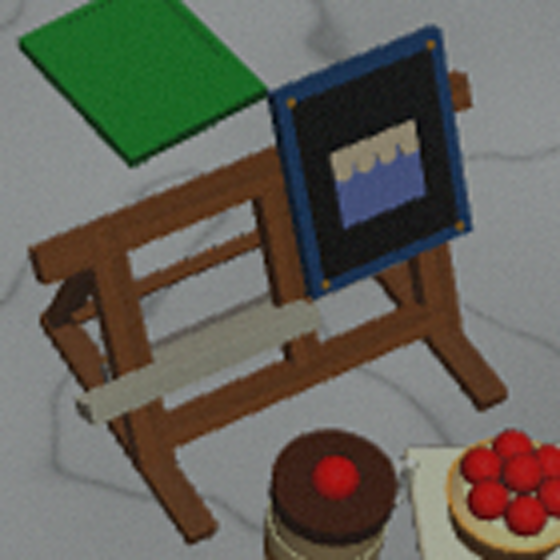

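View pics/c_top.png

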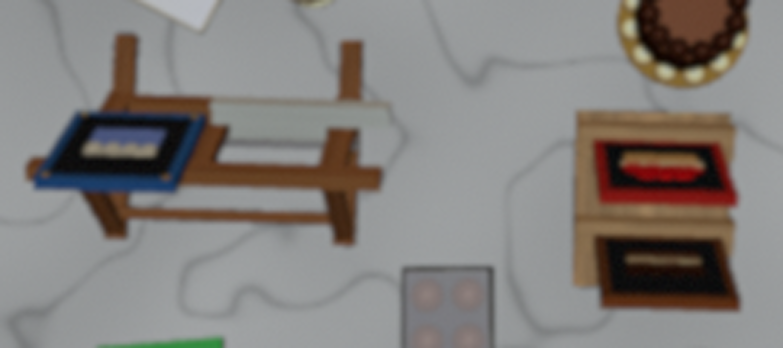

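The crop confirms the tart picture on the red rim in the front slot, with the brown board behind it. The blue panel is on the stand's +y half and the ledge lies to its left. Next I fit the poses from corners in both views and check them against depth.

```bash
cat >> h.py <<'E'
import pickle
from scipy.optimize import least_squares
from scipy.spatial.transform import Rotation as Rn
def proj(f,X):
    c=np.atleast_2d(X)@f['R'].T+f['t']; k=f['intrinsics']
    return np.c_[k[0,0]*c[:,0]/c[:,2]+k[0,2],k[1,1]*c[:,1]/c[:,2]+k[1,2]]
def cloud(f):
    z=f['z_map']; k=f['intrinsics']; v,u=np.mgrid[0:480,0:640]
    c=np.stack([(u-k[0,2])*z/k[0,0],(v-k[1,2])*z/k[1,1],z],-1)
    return (c-f['t'])@f['R']
def frame(p,lean):  # p=x,y,z,yaw: origin at bottom mid, mid-thickness
    return Rn.from_euler('ZY',[p[3],-lean]).as_matrix(), np.array(p[:3])
E
python3 - <<'E'
from h import *
S=pickle.load(open('scene0.pkl','rb'));T=pickle.load(open('top0.pkl','rb'))
C=np.array([[.005,-.06,.14],[.005,.06,.14],[.005,.06,0],[.005,-.06,0]])
def fit(s,t,lean,x0):
    lean=np.radians(lean)
    def r(p):
        R,o=frame(p,lean); X=C@R.T+o
        return np.r_[(proj(S,X)-s).ravel(),(proj(T,X)-t).ravel()]
    q=least_squares(r,x0,loss='soft_l1'); print(q.x.round(4),'yaw deg',np.degrees(q.x[3]).round(2)); print(r(q.x).reshape(-1,2).round(1).tolist()); return q.x
s=[[216.8,237.1],[265,217.3],[279.4,265.6],[234.3,285.1]];t=[[399.5,275],[352.9,275],[350.2,254],[394,254.3]]
a=fit(np.array(s),np.array(t),24,[.5,-.1,.05,0])
s=[[398,153.75],[439.5,136.75],[447.5,187],[408.75,204.5]];t=[[206.4,271.2],[157,269.5],[171.9,244],[216.4,245.7]]
b=fit(np.array(s),np.array(t),30,[.5,.3,.1,0])
# depth check: points of board frames
for nm,f in (('scene',S),('top',T)):
    P=cloud(f)
    for n,p,l in (('red',a,24),('blue',b,30)):
        R,o=frame(p,np.radians(l)); q=(P-o)@R
        m=(abs(q[...,1])<.05)&(q[...,2]>.01)&(q[...,2]<.13)&(abs(q[...,0]-.005)<.02)&(f['z_map']>0)
        x=q[m]; A=np.c_[x[:,1:],np.ones(len(x))]; k=np.linalg.lstsq(A,x[:,0],rcond=None)[0]
        print(nm,n,m.sum(),'mean x',x[:,0].mean().round(4),'slopes deg',np.degrees(k[:2]).round(2))
E
```

```text
[ 0.5408 -0.2052  0.0368 -0.0431] yaw deg -2.47
[[-0.7, 0.6], [-0.9, 0.4], [-1.1, -0.7], [-1.1, -0.3], [-0.5, -1.3], [-1.6, -2.6], [-1.1, -0.0], [-1.3, 0.9]]
[ 0.5717  0.2757  0.0705 -0.0446] yaw deg -2.56
[[-0.8, 0.2], [-1.1, 0.3], [-1.1, 0.1], [-1.6, -0.2], [-1.5, -2.1], [-0.8, -1.8], [-0.7, 0.4], [-0.7, -0.0]]
scene red 1792 mean x 0.011 slopes deg [-0.12  0.11]
scene blue 1557 mean x 0.0124 slopes deg [ 0.28 -0.17]
top red 607 mean x 0.0098 slopes deg [ 0.16 -0.5 ]
top blue 785 mean x 0.0112 slopes deg [ 0.17 -0.08]
```

```bash
cat >> h.py <<'E'
def tool():
    s=robot.get_state(); return s,np.array(s['ee_pos']),Rn.from_rotvec(s['ee_rot']).as_matrix()
def plan(target,zdir_yaw):
    """shift in tool axes, yaw (deg) about tool x so tool z points at zdir_yaw deg (or opposite)"""
    s,p,R=tool(); d=np.array(target)-p
    out=[]
    for off in (0,180):
        a=np.radians(zdir_yaw+off); z=np.array([np.cos(a),np.sin(a),0])
        zl=R.T@z; ang=np.degrees(np.arctan2(-zl[1],zl[2])) # rot about x by ang maps z->(0,-sin,cos)
        out.append(round(ang,2))
    print('shift',(R.T@d).round(4).tolist(),'yaw opts',out,'q6',s['qpos'][5].round(3))
E
python3 - <<'E'
from h import *
s,p,R=tool(); print(R.round(3).tolist())
W=pickle.load(open('wrist0.pkl','rb')); c=-W['R'].T@W['t']; print('cam in tool',(R.T@(c-p)).round(4), 'cam axes in tool',(W['R']@R).round(3).tolist())
plan([.489,-.203,.33],-2.5)
E
```

```text
[[-0.001, -0.92, -0.393], [0.001, -0.393, 0.92], [-1.0, 0.0, 0.001]]
cam in tool [-0.163   0.0805 -0.0008] cam axes in tool [[0.0, -0.0, 1.0], [-0.311, -0.95, -0.0], [0.95, -0.311, -0.0]]
shift [-0.1205, -0.3699, 0.171] yaw opts [np.float64(115.63), np.float64(-64.37)] q6 -0.285
```

Request:
{"method": "apply_moves", "body": {"claw": [1, 1, 0.3, 0.3, 0.3, 0.3, 0.3, 0.3, 0.3, 0.3, 0.3, 0.3], "xyz": [[-0.06, 0, 0], [-0.12, -0.03, 0.01], [-0.12, -0.08, 0.035], [-0.12, -0.13, 0.06], [-0.12, -0.18, 0.08], [-0.12, -0.23, 0.105], [-0.12, -0.28, 0.13], [-0.12, -0.33, 0.15], [-0.12, -0.37, 0.171], [-0.12, -0.37, 0.171], [-0.12, -0.37, 0.171], [-0.12, -0.37, 0.171]], "yaw": [0, -5, -14, -23, -32, -41, -50, -57, -64.4, -64.4, -64.4, -64.4]}}

```text
t: 1.65
ee_pos: [0.4886, -0.2039, 0.3302]
ee_rot: [-2.199, 0.049, 2.199]
force: [0.1, 0.4, -0.2]
gripper_width: 0.0557
```

Run:
```python
from h import *
f=imaging.grab_frame('wrist'); save(f,'w1.png'); pickle.dump(f,open('w1.pkl','wb'))
s,p,R=tool(); print(p,R.round(3).tolist(),s['gripper_width'],s['t'],s['force'])
```

```text
[ 0.48860549 -0.20392601  0.33023212] [[0.0, -0.045, -0.999], [-0.0, -0.999, 0.045], [-1.0, 0.0, -0.0]] 0.055680965711106735 1.7 [-0.16397695 -0.2536802   0.42340696]
```

View pics/w1.png

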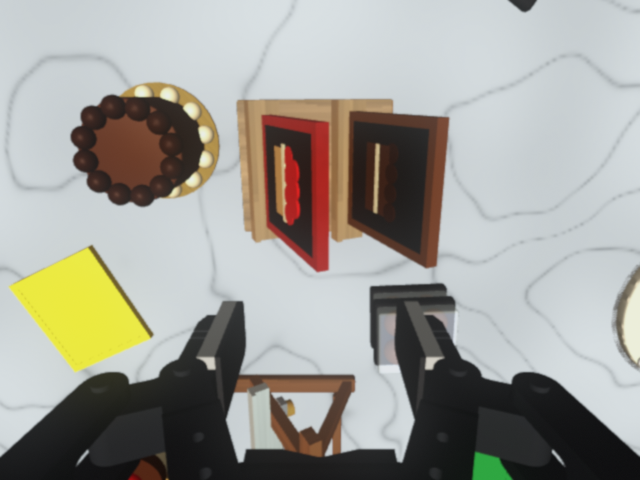

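Run:
```python
from h import *
f=pickle.load(open('w1.pkl','rb')); a=cv2.imread('pics/w1.png')
cv2.imwrite('pics/w1c.png',cv2.resize(a[90:290,220:460],None,fx=3.3,fy=3,interpolation=cv2.INTER_CUBIC) if 0 else cv2.resize(a[90:290,220:460],None,fx=3,fy=3,interpolation=cv2.INTER_CUBIC))
P=cloud(f)
hsv=cv2.cvtColor(a,cv2.COLOR_BGR2HSV)
R,o=frame([.5408,-.2052,.0368,-.0431],np.radians(24)); q=(P-o)@R
m=(abs(q[...,1])<.09)&(q[...,2]>-.02)&(q[...,2]<.16)&(abs(q[...,0])<.03)&(f['z_map']>0)
red=((hsv[...,0]<8)|(hsv[...,0]>172))&(hsv[...,1]>150)&m
x=q[m&(q[...,2]>.01)&(q[...,2]<.12)&(abs(q[...,1])<.05)]
A=np.c_[x[:,1:],np.ones(len(x))]; x=x[x[:,0]>-.005]; A=np.c_[x[:,1:],np.ones(len(x))]
k=np.linalg.lstsq(A,x[:,0],rcond=None)[0]; print('face plane x at centre',(k@[0,.07,1]).round(4),np.degrees(k[:2]).round(2))
xr=q[red]; print('red ext y',np.percentile(xr[:,1],[.5,99.5]).round(4),'z',np.percentile(xr[:,2],[.5,99.5]).round(4),'x',np.percentile(xr[:,0],[.5,99.5]).round(4))
t=P[red&(q[...,2]>.135)]; print('top world z med',np.median(t[:,2]).round(4),'x',np.percentile(t[:,0],[1,50,99]).round(4),'y',np.percentile(t[:,1],[1,50,99]).round(4))
```

```text
face plane x at centre 0.0093 [-0.13  0.2 ]
red ext y [-0.0623  0.0557] z [0.0044 0.1427] x [-0.0016  0.0115]
top world z med 0.1672 x [0.4804 0.4879 0.4953] y [-0.2645 -0.2119 -0.148 ]
```

View pics/w1c.png

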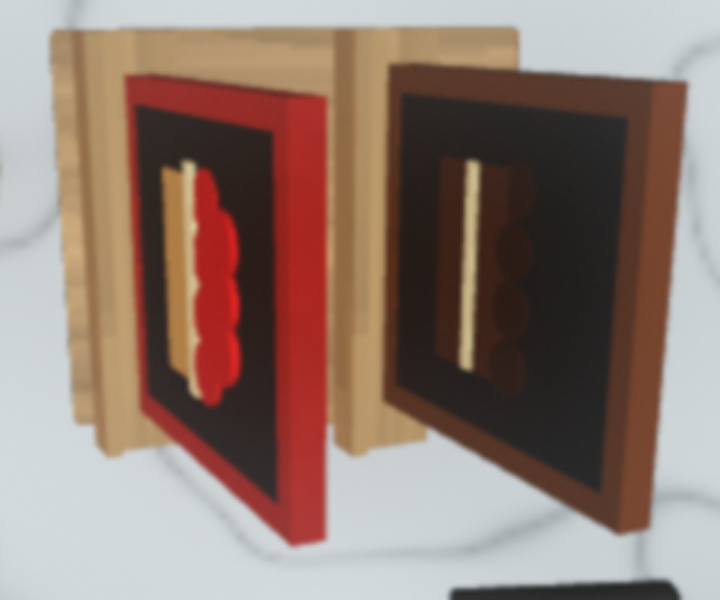

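Request:
{"method": "apply_moves", "body": {"claw": [0.3, 0.3, 0.3, 0.3, 0.3, 0.3], "xyz": [[0.05, 0.002, -0.005], [0.1, 0.002, -0.005], [0.14, 0.002, -0.005], [0.17, 0.002, -0.005], [0.193, 0.002, -0.005], [0.193, 0.002, -0.005]], "yaw": [0, 0, 0, 0, 0, 0], "force": 20}}

```text
t: 2.45
ee_pos: [0.4924, -0.2057, 0.1356]
ee_rot: [-2.195, 0.048, 2.203]
force: [0.1, -0.4, 0.6]
gripper_width: 0.0556
```

Run:
```python
from h import *
f=imaging.grab_frame('wrist'); save(f,'w2.png'); pickle.dump(f,open('w2.pkl','wb'))
f=imaging.grab_frame('scene'); cv2.imwrite('pics/s2.png',cv2.resize(cv2.cvtColor(f['pixels'],cv2.COLOR_RGB2BGR)[130:310,170:350],None,fx=3.3,fy=3.3))
```

```text
(no output)
```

View pics/w2.png

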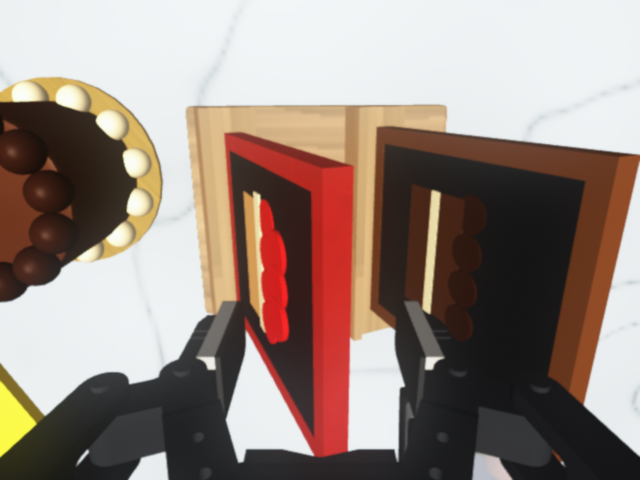

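View pics/s2.png

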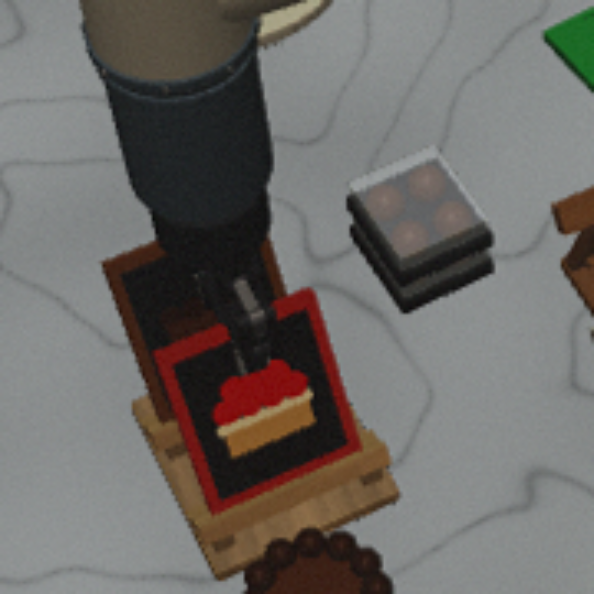

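Request:
{"method": "apply_moves", "body": {"claw": [0.1, -0.1, -0.25, -0.35, -0.42, -0.5, -0.55, -0.6, -0.7, -0.8, -0.9, -0.9], "xyz": [[0, 0, -0.005], [-0.001, 0, -0.012], [-0.003, 0, -0.019], [-0.005, 0, -0.026], [-0.007, 0, -0.033], [-0.009, 0, -0.04], [-0.01, 0, -0.046], [-0.011, 0, -0.05], [-0.011, 0, -0.052], [-0.011, 0, -0.052], [-0.011, 0, -0.052], [-0.011, 0, -0.052]], "yaw": [0, 0, 0, 0, 0, 0, 0, 0, 0, 0, 0, 0], "force": 20}}

```text
t: 4.05
ee_pos: [0.5458, -0.2076, 0.148]
ee_rot: [-2.199, 0.047, 2.2]
force: [-1.2, -0.3, 0.5]
gripper_width: 0.0093
```

Run:
```python
from h import *
f=imaging.grab_frame('wrist'); save(f,'w3.png'); pickle.dump(f,open('w3.pkl','wb'))
f=imaging.grab_frame('scene'); cv2.imwrite('pics/s3.png',cv2.resize(cv2.cvtColor(f['pixels'],cv2.COLOR_RGB2BGR)[130:310,170:350],None,fx=3.3,fy=3.3))
```

```text
(no output)
```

View pics/w3.png

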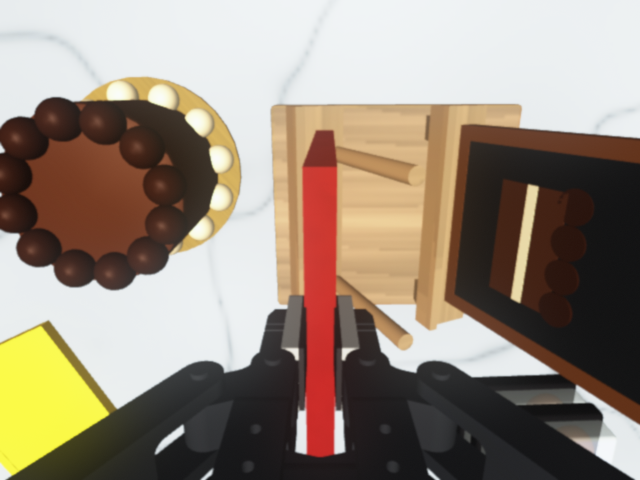

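View pics/s3.png

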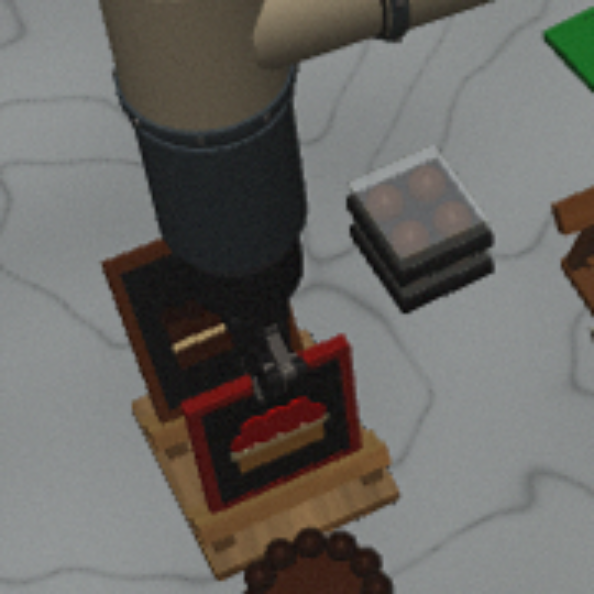

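Request:
{"method": "apply_moves", "body": {"claw": [-0.95, -0.95, -0.95, -0.95, -0.95, -0.95, -0.95, -0.95, -0.95], "xyz": [[0, 0, 0], [0, 0, 0], [-0.01, 0, 0], [-0.03, 0, 0], [-0.06, 0, 0], [-0.1, 0, 0], [-0.15, 0, 0], [-0.2, 0, 0], [-0.2, 0, 0]], "yaw": [0, 0, 0, 0, 0, 0, 0, 0, 0], "force": 60}}

```text
t: 5.28
ee_pos: [0.5475, -0.2082, 0.3523]
ee_rot: [-2.21, 0.05, 2.191]
force: [0.3, 0.2, -6.4]
gripper_width: 0.0076
```

Run:
```python
from h import *
for n in ('scene','top','wrist'):
    f=imaging.grab_frame(n); pickle.dump(f,open(n+'4.pkl','wb'))
    if n=='top':save(f,'top4.png')
    if n=='scene':
        save(f,'scene4.png'); cv2.imwrite('pics/s4.png',cv2.resize(cv2.cvtColor(f['pixels'],cv2.COLOR_RGB2BGR)[90:290,150:480],None,fx=2.4,fy=2.4))
s,p,R=tool(); print(p,s['force'],s['gripper_width'],s['t'])
# stand: cloud in rest frame from fit, using top+scene
b=[.5717,.2757,.0705,-.0446]
R,o=frame(b,np.radians(30))
for n in ('scene0','top0','scene4','top4'):
    f=pickle.load(open(n+'.pkl','rb')); q=(cloud(f)-o)@R  # blue panel frame
    ok=f['z_map']>0
    # ledge area: y from -.27+.. to -.08 (panel -y edge at -.06)
    for y0,y1 in ((-.2,-.15),(-.15,-.11),(-.11,-.07)):
        m=ok&(q[...,1]>y0)&(q[...,1]<y1)&(q[...,0]>-.01)&(q[...,0]<.03)&(q[...,2]>-.05)&(q[...,2]<.06)
        x=q[m]; 
        for a0 in np.arange(-.008,.03,.004):
            mm=(x[:,0]>=a0)&(x[:,0]<a0+.004)
            if mm.sum()>3: print(n,y0,'x',round(a0,3),mm.sum(),'z',np.percentile(x[mm,2],[10,50,90]).round(4))
```

```text
[ 0.5457814  -0.20691196  0.34585712] [ 0.07050617  0.28222308 -5.51985065] 0.008310485323112028 5.425
scene0 -0.2 x -0.008 32 z [-0.0432  0.0075  0.0521]
scene0 -0.2 x -0.004 77 z [-0.0419  0.0094  0.0519]
scene0 -0.2 x 0.0 198 z [-0.0436  0.0142  0.049 ]
scene0 -0.2 x 0.004 85 z [-0.0449  0.0023  0.0449]
scene0 -0.2 x 0.008 12 z [0.0004 0.0019 0.0182]
scene0 -0.2 x 0.012 5 z [0.0033 0.0034 0.0043]
scene0 -0.2 x 0.016 11 z [-0.0105  0.0023  0.0053]
scene0 -0.2 x 0.02 41 z [-0.0101 -0.0022  0.006 ]
scene0 -0.2 x 0.024 59 z [-0.0076 -0.0004  0.0052]
scene0 -0.2 x 0.028 15 z [-0.004   0.0026  0.0057]
scene0 -0.15 x -0.008 29 z [-0.0444 -0.0381  0.0019]
scene0 -0.15 x -0.004 26 z [-0.0485 -0.0409  0.003 ]
scene0 -0.15 x 0.0 34 z [-0.0491 -0.0441  0.0021]
scene0 -0.15 x 0.004 22 z [-0.0475 -0.0413  0.0027]
scene0 -0.15 x 0.008 13 z [0.     0.0021 0.0034]
scene0 -0.15 x 0.012 5 z [0.0022 0.0024 0.004 ]
scene0 -0.15 x 0.016 5 z [-0.0036  0.0045  0.0047]
scene0 -0.15 x 0.02 30 z [-0.0079 -0.0015  0.0046]
scene0 -0.15 x 0.024 51 z [-0.0083  0.0005  0.0061]
scene0 -0.15 x 0.028 8 z [-0.0067 -
[... 3815 characters left out ...]
 [0.0005 0.0025 0.0044]
top4 -0.15 x 0.008 23 z [0.0001 0.0032 0.005 ]
top4 -0.15 x 0.012 17 z [-0.0018  0.0024  0.0059]
top4 -0.15 x 0.016 12 z [0.0027 0.0049 0.0088]
top4 -0.15 x 0.02 36 z [-0.009   0.0025  0.0083]
top4 -0.15 x 0.024 21 z [-0.0046  0.0028  0.0109]
top4 -0.11 x -0.008 22 z [-0.0025  0.0046  0.032 ]
top4 -0.11 x -0.004 29 z [0.0014 0.0066 0.0472]
top4 -0.11 x 0.0 39 z [0.0022 0.0062 0.0518]
top4 -0.11 x 0.004 19 z [0.0006 0.0043 0.0077]
top4 -0.11 x 0.008 23 z [0.0002 0.0028 0.0055]
top4 -0.11 x 0.012 17 z [-0.0004  0.0031  0.0059]
top4 -0.11 x 0.016 13 z [0.0037 0.0064 0.0075]
top4 -0.11 x 0.02 28 z [-0.0052  0.0054  0.0083]
top4 -0.11 x 0.024 23 z [-0.0038  0.0027  0.0083]
```

View pics/s4.png

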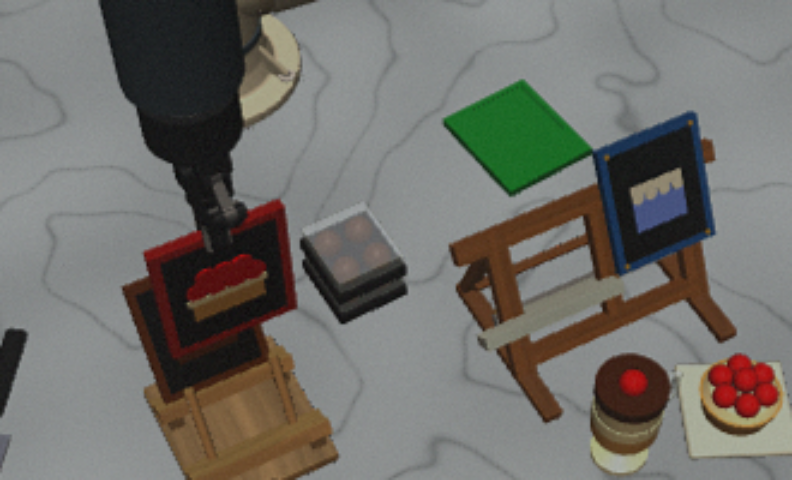

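Run:
```python
from h import *
f=pickle.load(open('wrist4.pkl','rb')); P=cloud(f); s,p,R=tool(); print(p,s['ee_rot'],s['force'])
im=cv2.cvtColor(f['pixels'],cv2.COLOR_RGB2HSV)
m=((im[...,0]<8)|(im[...,0]>172))&(im[...,1]>150)&(f['z_map']>0)&(abs(P[...,2]-.37)<.03)
q=P[m]; print(m.sum(),'z',np.percentile(q[:,2],[5,50,95]).round(4),'x',np.percentile(q[:,0],[2,50,98]).round(4),'y',np.percentile(q[:,1],[1,50,99]).round(4))
f=pickle.load(open('scene4.pkl','rb')); P=cloud(f)
im=cv2.cvtColor(f['pixels'],cv2.COLOR_RGB2HSV)
m=((im[...,0]<8)|(im[...,0]>172))&(im[...,1]>150)&(f['z_map']>0)&(abs(P[...,0]-.55)<.05)&(abs(P[...,1]+.2)<.1)&(P[...,2]>.15)
q=P[m]; print(m.sum(),'z',np.percentile(q[:,2],[.5,50,99.5]).round(4),'x',np.percentile(q[:,0],[2,50,98]).round(4),'y',np.percentile(q[:,1],[1,50,99]).round(4))
A=np.c_[q[:,1:],np.ones(len(q))];k=np.linalg.lstsq(A,q[:,0],rcond=None)[0];print('yaw,tilt deg',np.degrees(k[:2]))
b=[.5717,.2757,.0705,-.0446]
Rb,o=frame(b,np.radians(30))
fc=o+Rb@[.015,-.122,.003]; print('front corner',fc)
fin=o+Rb@[.007,-.12,.003]; print('final origin',fin,'top',o+Rb@[.007,-.12,.143])
plan([fc[0]-.005,fc[1]-.015,.352],-2.56)
```

```text
[ 0.5457814  -0.20691196  0.34585712] [-2.19529908  0.04487177  2.20269902] [ 0.07050617  0.28222308 -5.51985065]
8698 z [0.3774 0.3798 0.3808] x [0.5396 0.5458 0.5519] y [-0.267  -0.2262 -0.156 ]
1055 z [0.2451 0.3344 0.3899] x [0.5445 0.5538 0.5584] y [-0.2655 -0.2145 -0.1475]
yaw,tilt deg [ 2.75485281 -0.71327646]
front corner [0.57773956 0.15330902 0.08059808]
final origin [0.57090742 0.15561592 0.07659808] top [0.50097702 0.15873689 0.19784163]
shift [-0.0056, -0.3461, -0.0122] yaw opts [np.float64(-179.88), np.float64(0.12)] q6 0.053
```

Request:
{"method": "apply_moves", "body": {"claw": [-0.95, -0.95, -0.95, -0.95, -0.95, -0.95, -0.95, -0.95, -0.95, -0.95, -0.95, -0.95], "xyz": [[-0.005, -0.015, 0], [-0.005, -0.045, -0.002], [-0.005, -0.085, -0.004], [-0.005, -0.13, -0.006], [-0.005, -0.175, -0.008], [-0.005, -0.22, -0.009], [-0.005, -0.26, -0.01], [-0.005, -0.295, -0.011], [-0.005, -0.325, -0.012], [-0.005, -0.34, -0.012], [-0.005, -0.346, -0.012], [-0.005, -0.346, -0.012]], "yaw": [0, 0, 0, 0, 0, 0, 0, 0, 0, 0, 0, 0]}}

```text
t: 6.92
ee_pos: [0.5728, 0.1374, 0.3528]
ee_rot: [-2.199, 0.048, 2.2]
force: [-0.2, -0.4, -6.3]
gripper_width: 0.0084
```

Run:
```python
from h import *
for n in ('scene','top','wrist'):
    f=imaging.grab_frame(n); pickle.dump(f,open(n+'5.pkl','wb'))
    save(f,n+'5.png')
    if n=='scene':
        cv2.imwrite('pics/s5.png',cv2.resize(cv2.cvtColor(f['pixels'],cv2.COLOR_RGB2BGR)[70:270,310:500],None,fx=3,fy=3))
s,p,R=tool(); print(p,s['ee_rot'],s['force'],s['gripper_width'],s['t'])
```

```text
[0.57291644 0.13664695 0.35326317] [-2.19957231  0.04868292  2.19876647] [ 0.06313428  0.18438659 -5.76619162] 0.007867884845631135 7.075
```

View pics/s5.png

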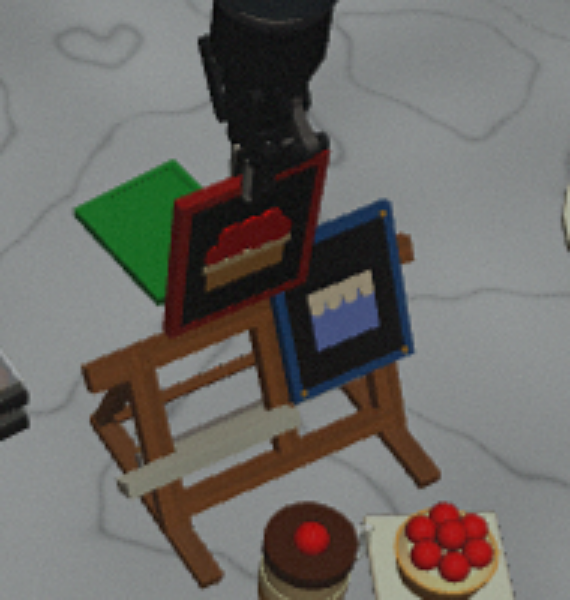

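View pics/wrist5.png

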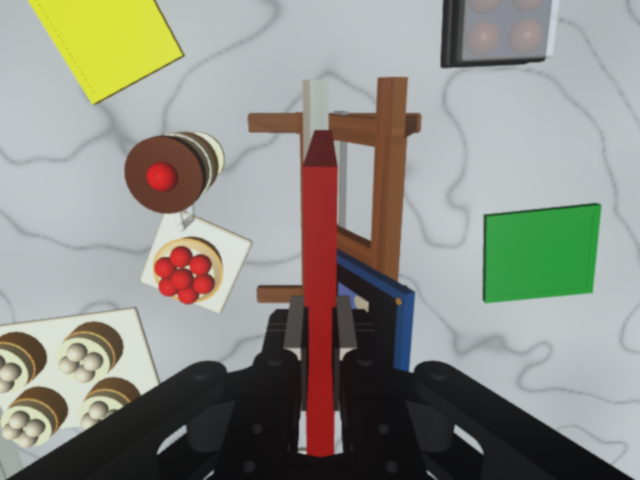

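Run:
```python
from h import *
b=[.5717,.2757,.0705,-.0446]
R,o=frame(b,np.radians(30))
for n in ('wrist5','top5','scene5'):
    f=pickle.load(open(n+'.pkl','rb')); P=cloud(f); q=(P-o)@R; ok=f['z_map']>0
    # face of blue panel
    m=ok&(q[...,1]>-.05)&(q[...,1]<.05)&(abs(q[...,0]-.012)<.01)&(q[...,2]>.02)&(q[...,2]<.13)
    print(n,'blue face',m.sum(),np.median(q[m][:,0]).round(4) if m.sum() else None)
    m=ok&(q[...,1]>-.26)&(q[...,1]<-.075)&(abs(q[...,0])<.008)&(q[...,2]>.03)&(q[...,2]<.11)
    print('back face',m.sum(),np.percentile(q[m][:,0],[25,50,75]).round(4) if m.sum() else None)
    m=ok&(q[...,1]>-.27)&(q[...,1]<-.08)&(q[...,0]>.005)&(q[...,0]<.017)&(abs(q[...,2])<.02)
    print('ledge',m.sum(),np.percentile(q[m][:,2],[25,50,75]).round(4) if m.sum() else None, np.percentile(q[m][:,1],[1,99]).round(4) if m.sum() else None)
    m=ok&(q[...,1]>-.09)&(q[...,1]<.09)&(q[...,0]>.0)&(q[...,0]<.016)&(q[...,2]>.005)&(q[...,2]<.165)
    im=cv2.cvtColor(f['pixels'],cv2.COLOR_RGB2HSV); bl=(im[...,0]>95)&(im[...,0]<125)&(im[...,1]>100)
    x=q[m&bl]; print('blue ext y',np.percentile(x[:,1],[.5,99.5]).round(4),'z',np.percentile(x[:,2],[.5,99.5]).round(4),len(x))
```

```text
wrist5 blue face 2102 0.0104
back face 5467 [-0.0008  0.0001  0.0006]
ledge 467 [0.0018 0.0023 0.0027] [-0.2329 -0.1866]
blue ext y [-0.064   0.0117] z [0.0427 0.1445] 2191
top5 blue face 719 0.0113
back face 521 [-0.0023  0.0001  0.0013]
ledge 208 [0.0011 0.0033 0.0052] [-0.2282 -0.0903]
blue ext y [-0.0601  0.0569] z [0.0072 0.1499] 549
scene5 blue face 1337 0.0123
back face 749 [-0.0003  0.0018  0.0037]
ledge 98 [0.0013 0.0024 0.0035] [-0.2307 -0.0807]
blue ext y [-0.0621  0.0602] z [0.0052 0.145 ] 688
```

Run:
```python
from h import *
b=[.5717,.2757,.0705,-.0446]
Rb,o=frame(b,np.radians(30))
f=pickle.load(open('wrist5.pkl','rb')); P=cloud(f); s,p,R=tool()
im=cv2.cvtColor(f['pixels'],cv2.COLOR_RGB2HSV)
m=((im[...,0]<8)|(im[...,0]>172))&(im[...,1]>150)&(f['z_map']>0)&(abs(P[...,2]-.387)<.03)
q=P[m]-p; print('top rel TCP z',np.percentile(q[:,2],[5,50,95]).round(4),'x',np.percentile(q[:,0],[2,50,98]).round(4),'y',np.percentile(q[:,1],[.5,99.5]).round(4))
# scan line: y of far (-y) side edge near x mid
mm=m&(abs(P[...,2]-P[m][:,2].max())<.006); print('top strip y',(P[mm][:,1]-p[1]).min().round(4),(P[mm][:,1]-p[1]).max().round(4))
fc=o+Rb@[.0133,-.127,.0023]; print(fc)
plan([fc[0]-.005,fc[1],fc[2]+.106+.006],-2.56)
f=pickle.load(open('scene5.pkl','rb'));P=cloud(f);im=cv2.cvtColor(f['pixels'],cv2.COLOR_RGB2HSV)
q=(P-p)@R
m=((im[...,0]<8)|(im[...,0]>172))&(im[...,1]>150)&(f['z_map']>0)&(abs(q[...,0]-.03)<.12)&(abs(q[...,1])<.1)&(abs(q[...,2])<.03)
print('scene red rel tool',np.percentile(q[m],[.5,50,99.5],axis=0).round(4).tolist())
```

```text
top rel TCP z [0.032  0.0329 0.034 ] x [-0.0065 -0.0004  0.0057] y [-0.0598  0.052 ]
top strip y 0.0022 0.0102
[0.57639551 0.14836403 0.07914186]
shift [0.1621, -0.0117, 0.0021] yaw opts [np.float64(-179.97), np.float64(0.03)] q6 -0.544
scene red rel tool [[-0.0361, -0.0633, -0.0107], [0.0221, 0.0147, -0.0059], [0.1076, 0.0578, 0.0045]]
```

Request:
{"method": "apply_moves", "body": {"claw": [-0.95, -0.95, -0.95, -0.95, -0.95, -0.95, -0.95, -0.95], "xyz": [[0.01, -0.006, 0.002], [0.04, -0.012, 0.002], [0.075, -0.012, 0.002], [0.11, -0.012, 0.002], [0.135, -0.012, 0.002], [0.15, -0.012, 0.002], [0.157, -0.012, 0.002], [0.157, -0.012, 0.002]], "yaw": [0, 0, 0, 0, 0, 0, 0, 0]}}

```text
t: 8.07
ee_pos: [0.5716, 0.1496, 0.1962]
ee_rot: [-2.2, 0.047, 2.199]
force: [1.3, -0.2, -5.4]
gripper_width: 0.008
```

Run:
```python
from h import *
for n in ('scene','top','wrist'):
    f=imaging.grab_frame(n); pickle.dump(f,open(n+'6.pkl','wb'))
    save(f,n+'6.png')
    if n=='scene':
        cv2.imwrite('pics/s6.png',cv2.resize(cv2.cvtColor(f['pixels'],cv2.COLOR_RGB2BGR)[130:270,330:460],None,fx=4.2,fy=4.2,interpolation=2))
    if n=='top':
        cv2.imwrite('pics/t6.png',cv2.resize(cv2.cvtColor(f['pixels'],cv2.COLOR_RGB2BGR)[200:300,145:285],None,fx=5,fy=5,interpolation=2))
s,p,R=tool(); print(p,s['ee_rot'],s['force'],s['gripper_width'],s['t'])
```

```text
[0.57204496 0.14986557 0.19711359] [-2.2015266   0.04642261  2.19709464] [ 0.18595361 -0.13489117 -6.02352353] 0.007851936533691208 8.225
```

View pics/s6.png

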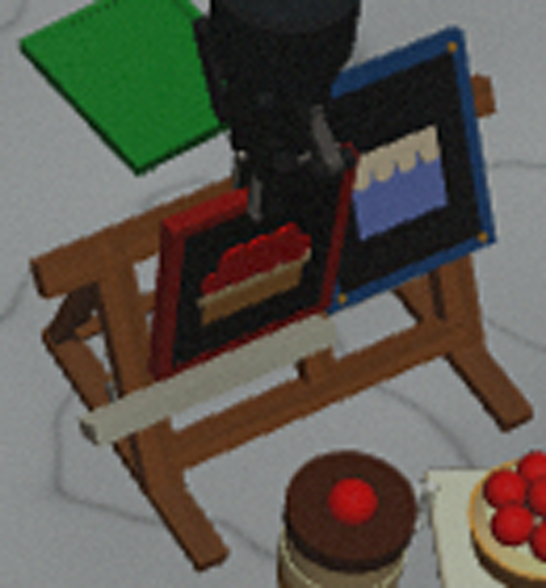

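View pics/wrist6.png

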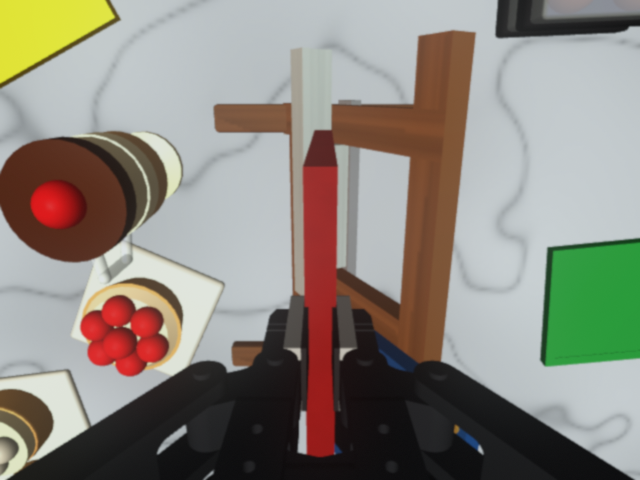

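Request:
{"method": "apply_moves", "body": {"claw": [-0.95, -0.95, -0.95, -0.95, -0.95, -0.95], "xyz": [[0.003, 0, 0], [0.006, 0, 0], [0.008, 0, 0], [0.009, 0, 0], [0.01, 0, 0], [0.01, 0, 0]], "yaw": [0, 0, 0, 0, 0, 0], "force": 40}}

```text
t: 8.98
ee_pos: [0.5714, 0.1497, 0.1859]
ee_rot: [-2.2, 0.047, 2.2]
force: [-0.8, 0.1, -5.7]
gripper_width: 0.0081
```

Request:
{"method": "apply_moves", "body": {"claw": [-0.95, -0.95, -0.95, -0.95], "xyz": [[0.001, 0, 0], [0.002, 0, 0], [0.002, 0, 0], [0.002, 0, 0]], "yaw": [0, 0, 0, 0]}}

```text
t: 9.48
ee_pos: [0.572, 0.1497, 0.1851]
ee_rot: [-2.202, 0.047, 2.197]
force: [-0.1, 1.1, 2.8]
gripper_width: 0.0082
```

Request:
{"method": "apply_moves", "body": {"claw": [-0.9, -0.9, -0.9, -0.9, -0.9, -0.9], "xyz": [[0, 0, 0], [0.0005, 0, 0.001], [0.001, 0, 0.002], [0.0015, 0, 0.003], [0.002, 0, 0.0035], [0.002, 0, 0.0035]], "yaw": [0, 0, 0, 0, 0, 0], "force": 20}}

```text
t: 10.22
ee_pos: [0.5692, 0.1499, 0.184]
ee_rot: [-2.204, 0.046, 2.195]
force: [0.1, -0.9, 7.1]
gripper_width: 0.0079
```

Run:
```python
from h import *
f=imaging.grab_frame('wrist'); save(f,'w7.png'); pickle.dump(f,open('w7.pkl','wb'))
f=imaging.grab_frame('scene'); cv2.imwrite('pics/s7.png',cv2.resize(cv2.cvtColor(f['pixels'],cv2.COLOR_RGB2BGR)[130:270,330:460],None,fx=4.2,fy=4.2,interpolation=2))
s,p,R=tool(); print(p,s['force'],s['wrist_torque'],s['gripper_width'],s['t'])
Fl=np.array([.5657,.0715])*1e3
u=np.array([np.cos(np.pi/6),.5])
for th in [0,3,6,10,14,18,22,26,29,30,31]:
    t=np.radians(th);c,sn=np.cos(t),np.sin(t); d=10*np.cos(np.pi/6-t) if th<30 else 10
    F=Fl+d*u; Tr=F+[-10*c-140*sn,140*c-10*sn]
    h=33-7*th/30-(140+0-(140*c-10*sn)-0)*0
    zt=Tr[1]-h; fx=F[0]-(zt-F[1])*np.tan(t); w=fx-Tr[0]+1.5*min(1,th/6)
    xc=Tr[0]+w/2
    print(th,'F',F.round(1),'TCP x %.1f z %.1f w %.1f claw %.2f'%(xc,zt,w,w/42.7-1))
```

```text
[0.56927849 0.1498654  0.18397158] [-0.73618089  0.48934669  6.74115754] [ 0.01685802  0.1492086  -0.00296829] 0.008570258103797789 10.325
0 F [573.2  75.8] TCP x 568.2 z 182.8 w 10.0 claw -0.77
3 F [573.4  76. ] TCP x 562.3 z 182.9 w 12.5 claw -0.71
6 F [573.6  76.1] TCP x 556.5 z 182.7 w 14.9 claw -0.65
10 F [573.8  76.2] TCP x 548.2 z 181.7 w 17.1 claw -0.60
14 F [574.   76.3] TCP x 540.1 z 180.0 w 19.2 claw -0.55
18 F [574.2  76.4] TCP x 532.1 z 177.6 w 21.4 claw -0.50
22 F [574.3  76.5] TCP x 524.3 z 174.6 w 23.5 claw -0.45
26 F [574.3  76.5] TCP x 516.9 z 171.0 w 25.8 claw -0.40
29 F [574.4  76.5] TCP x 511.5 z 167.9 w 27.5 claw -0.36
30 F [574.4  76.5] TCP x 509.7 z 166.7 w 28.1 claw -0.34
31 F [574.4  76.5] TCP x 508.0 z 165.6 w 28.6 claw -0.33
```

View pics/s7.png

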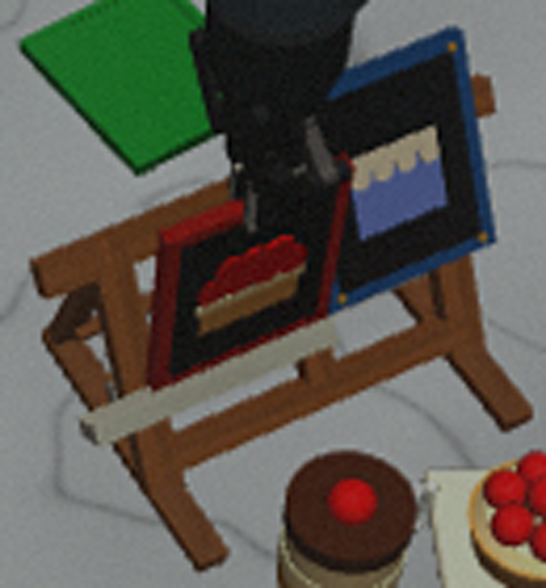

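Request:
{"method": "apply_moves", "body": {"claw": [-0.76, -0.74, -0.71, -0.68, -0.65, -0.63, -0.6, -0.6], "xyz": [[0, 0, 0], [-0.0005, 0, 0.003], [-0.001, 0, 0.006], [-0.001, 0, 0.009], [-0.0008, 0, 0.0117], [-0.0004, 0, 0.016], [0, 0, 0.02], [0, 0, 0.02]], "yaw": [0, 0, 0, 0, 0, 0, 0, 0]}}

```text
t: 11.32
ee_pos: [0.5476, 0.1507, 0.182]
ee_rot: [-2.2, 0.047, 2.2]
force: [-1.5, -0.4, 0.8]
gripper_width: 0.0172
```

Run:
```python
from h import *
f=imaging.grab_frame('wrist'); save(f,'w8.png'); pickle.dump(f,open('w8.pkl','wb'))
f=imaging.grab_frame('scene'); cv2.imwrite('pics/s8.png',cv2.resize(cv2.cvtColor(f['pixels'],cv2.COLOR_RGB2BGR)[130:270,330:460],None,fx=4.2,fy=4.2,interpolation=2))
s,p,R=tool(); print(p,s['force'],s['wrist_torque'],s['gripper_width'],s['t'])
```

```text
[0.54791775 0.1506853  0.18206204] [-0.26707651  0.56145432 -0.09552913] [-0.0314216   0.2310926   0.03629717] 0.01695580227997894 11.425
```

View pics/s8.png

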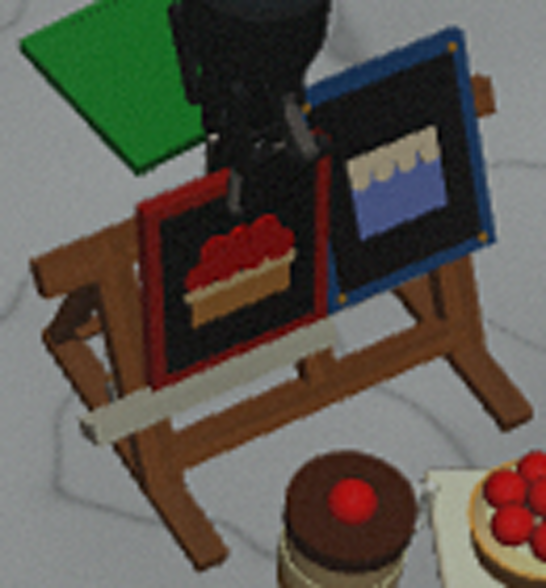

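View pics/w8.png

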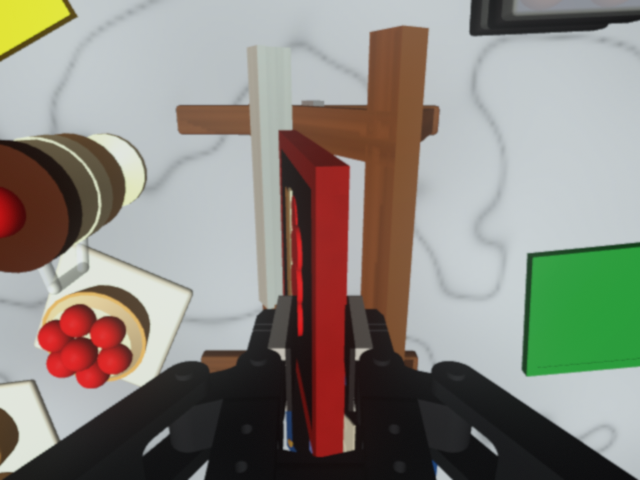

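Request:
{"method": "apply_moves", "body": {"claw": [-0.58, -0.55, -0.53, -0.5, -0.48, -0.45, -0.43, -0.4, -0.37, -0.34, -0.34, -0.34], "xyz": [[0.001, 0, 0.004], [0.002, 0, 0.008], [0.003, 0, 0.012], [0.0043, 0, 0.016], [0.0058, 0, 0.02], [0.0073, 0, 0.024], [0.009, 0, 0.028], [0.011, 0, 0.0315], [0.013, 0, 0.035], [0.015, 0, 0.0385], [0.015, 0, 0.0385], [0.015, 0, 0.0385]], "yaw": [0, 0, 0, 0, 0, 0, 0, 0, 0, 0, 0, 0]}}

```text
t: 12.92
ee_pos: [0.5095, 0.1523, 0.1671]
ee_rot: [-2.2, 0.047, 2.2]
force: [-1.6, 0.8, -0.2]
gripper_width: 0.028
```

```bash
cat > chk.py <<'E'
from h import *
import sys
k=sys.argv[1]
F={}
for n in ('scene','top','wrist'):
    f=imaging.grab_frame(n); F[n]=f; pickle.dump(f,open(n+k+'.pkl','wb')); save(f,n+k+'.png')
c=lambda n,y0,y1,x0,x1,s: cv2.resize(cv2.cvtColor(F[n]['pixels'],cv2.COLOR_RGB2BGR)[y0:y1,x0:x1],None,fx=s,fy=s,interpolation=2)
cv2.imwrite('pics/s%s.png'%k,c('scene',130,270,330,460,4.2)); cv2.imwrite('pics/t%s.png'%k,c('top',200,300,145,285,5))
s,p,R=tool(); print(p,s['force'],s['wrist_torque'],s['gripper_width'],s['t'])
Rb,o=frame([.5717,.2757,.0705,-.0446],np.radians(30))
for n,f in F.items():
    q=(cloud(f)-o)@Rb; ok=f['z_map']>0
    m=ok&(q[...,1]>-.17)&(q[...,1]<-.07)&(q[...,0]>-.005)&(q[...,0]<.05)&(q[...,2]>.02)&(q[...,2]<.11)
    im=cv2.cvtColor(f['pixels'],cv2.COLOR_RGB2HSV); rd=((im[...,0]<8)|(im[...,0]>172))&(im[...,1]>130)
    dk=(im[...,2]<60)
    x=q[m&(rd|dk)]
    m2=ok&rd&(q[...,1]>-.2)&(q[...,1]<-.04)&(q[...,0]>-.01)&(q[...,0]<.05)&(q[...,2]>-.01)&(q[...,2]<.16); r=q[m2]
    mb=ok&(q[...,1]>-.05)&(q[...,1]<.05)&(abs(q[...,0]-.012)<.01)&(q[...,2]>.02)&(q[...,2]<.13)
    if len(x)>20:
        x=x[x[:,0]>.004]; A=np.c_[x[:,1:],np.ones(len(x))];kk=np.linalg.lstsq(A,x[:,0],rcond=None)[0]
        print(n,len(x),'face x',(kk@[-.12,.07,1]).round(4),'slopes',np.degrees(kk[:2]).round(1),'blue face',np.median(q[mb][:,0]).round(4) if mb.sum()>20 else None,'red y',np.percentile(r[:,1],[.5,99.5]).round(4),'z',np.percentile(r[:,2],[.5,99.5]).round(4))
E
python3 chk.py 9
```

```text
[0.50950503 0.15233873 0.16704492] [-0.94024997  0.17126484 -0.59043377] [0.03490289 0.51818454 0.03418069] 0.027938173243825963 13.075
scene 956 face x 0.0125 slopes [0.1 0.2] blue face 0.0124 red y [-0.1846 -0.0632] z [0.001 0.144]
top 163 face x 0.0119 slopes [1.2 0.8] blue face None red y [-0.1829 -0.115 ] z [0.0072 0.1484]
wrist 7443 face x 0.0107 slopes [-0.   0.4] blue face 0.0104 red y [-0.1861 -0.0668] z [0.0057 0.1439]
```

View pics/s9.png

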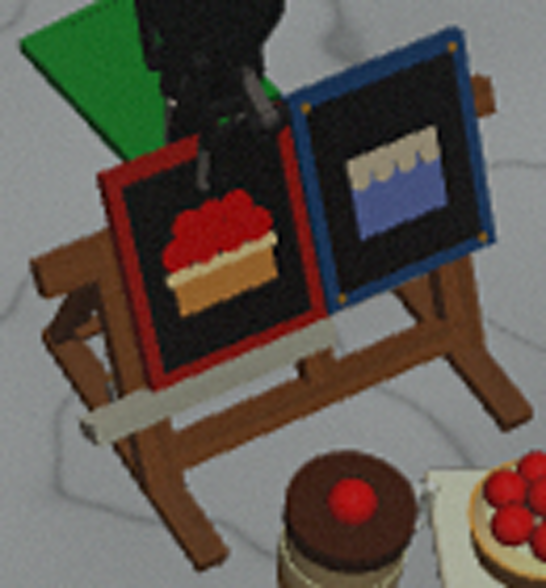

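View pics/wrist9.png

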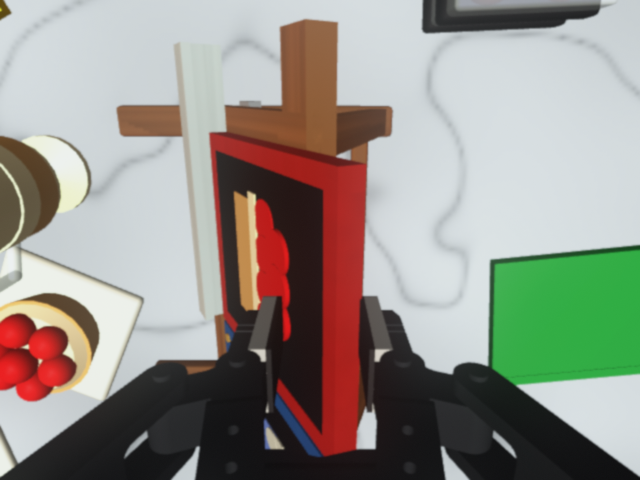

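Request:
{"method": "apply_moves", "body": {"claw": [-0.28, -0.22, -0.15, -0.05, 0.1, 0.1, 0.1, 0.1, 0.1, 0.1], "xyz": [[0, 0, 0], [0, 0, 0], [0, 0, 0], [0, 0, 0], [0, 0, 0], [-0.01, 0, 0], [-0.03, 0, 0], [-0.06, 0, 0], [-0.1, 0, 0], [-0.1, 0, 0]], "yaw": [0, 0, 0, 0, 0, 0, 0, 0, 0, 0]}}

```text
t: 14.32
ee_pos: [0.5112, 0.1527, 0.2713]
ee_rot: [-2.206, 0.044, 2.19]
force: [-0.2, 0.3, -0.4]
gripper_width: 0.0468
```

```bash
python3 chk.py 10
python3 - <<'E'
from h import *
Rb,o=frame([.5717,.2757,.0705,-.0446],np.radians(30))
for zt in (30,40,50):
    e=o+Rb@[.0003,-.187,.0023+zt*1e-3]; print(zt,'back plane pt at -y edge',e.round(4))
E
```

```text
[0.50921251 0.15235427 0.26674886] [0.11602418 0.02650255 0.25340899] [-0.00894909  0.0099164  -0.00959684] 0.046959749870776904 14.475
scene 954 face x 0.0126 slopes [-0.   0.5] blue face 0.0124 red y [-0.185  -0.0628] z [0.0021 0.1436]
top 226 face x 0.012 slopes [1.4 0.8] blue face None red y [-0.1829 -0.1038] z [0.0075 0.1488]
wrist 5231 face x 0.0108 slopes [0.  0.6] blue face 0.0104 red y [-0.186  -0.0662] z [0.0056 0.1435]
30 back plane pt at -y edge [0.5475 0.0896 0.0986]
40 back plane pt at -y edge [0.5425 0.0898 0.1073]
50 back plane pt at -y edge [0.5375 0.09   0.1159]
```

View pics/s10.png

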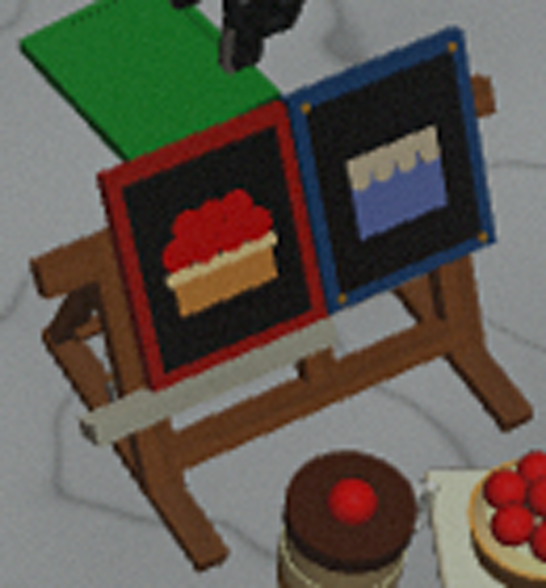

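View pics/wrist10.png

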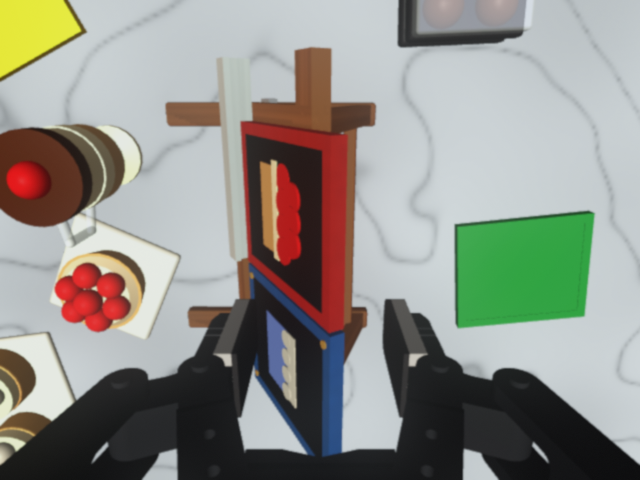

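Run:
```python
from h import *
plan([.544,.062,.267],-2.56); plan([.544,.062,.131],-2.56)
Rb,o=frame([.5717,.2757,.0705,-.0446],np.radians(30))
f=pickle.load(open('wrist10.pkl','rb')); q=(cloud(f)-o)@Rb
for y0,y1 in ((-.17,-.08),(-.055,-.01)):
    m=(f['z_map']>0)&(q[...,1]>y0)&(q[...,1]<y1)&(q[...,0]>.004)&(q[...,0]<.02)&(q[...,2]>.02)&(q[...,2]<.13)
    x=q[m];A=np.c_[x[:,1:],np.ones(len(x))];k=np.linalg.lstsq(A,x[:,0],rcond=None)[0];print(len(x),np.degrees(k[:2]).round(2),(k@[(y0+y1)/2,.02,1]).round(4),(k@[(y0+y1)/2,.12,1]).round(4))
a=cv2.imread('pics/wrist10.png'); cv2.imwrite('pics/w10c.png',cv2.resize(a[240:360,230:370],None,fx=5,fy=5,interpolation=2))
```

```text
shift [-0.0003, 0.0888, -0.0386] yaw opts [np.float64(-179.91), np.float64(0.09)] q6 -0.628
shift [0.1357, 0.0888, -0.0387] yaw opts [np.float64(-179.91), np.float64(0.09)] q6 -0.628
8280 [ 0.1  -0.04] 0.0108 0.0108
3100 [ 0.67 -0.1 ] 0.0106 0.0104
```

View pics/w10c.png

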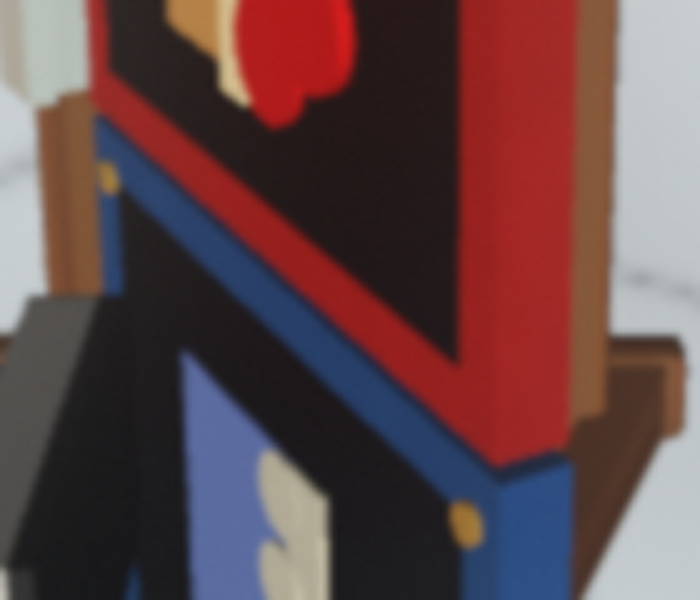

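The boards' faces are coplanar, with a small dark gap of about 1.5–3 mm at (490–570, 470) in the crop. I'll close the fingers and push the board's −y side edge.

Request:
{"method": "apply_moves", "body": {"claw": [-0.5, -1, -1, -1, -1, -1, -1, -1, -1, -1], "xyz": [[0, 0.02, -0.01], [0, 0.05, -0.025], [0, 0.08, -0.0385], [0, 0.0888, -0.0385], [0.03, 0.0888, -0.0385], [0.07, 0.0888, -0.0385], [0.1, 0.0888, -0.0385], [0.125, 0.0888, -0.0385], [0.135, 0.0888, -0.0385], [0.135, 0.0888, -0.0385]], "yaw": [0, 0, 0, 0, 0, 0, 0, 0, 0, 0]}}

```text
t: 15.72
ee_pos: [0.5438, 0.062, 0.1317]
ee_rot: [-2.199, 0.048, 2.201]
force: [0.7, 0.2, 0.0]
gripper_width: 0.0003
```

```bash
python3 chk.py 11
```

```text
[0.54484381 0.06222524 0.13322804] [-0.12565221  0.42974143  0.32863214] [-0.01250468  0.00153137 -0.04178575] -0.0004394087298106473 15.875
scene 887 face x 0.0125 slopes [0.1 0.6] blue face 0.0123 red y [-0.1848 -0.0627] z [0.0013 0.1434]
```

View pics/s11.png

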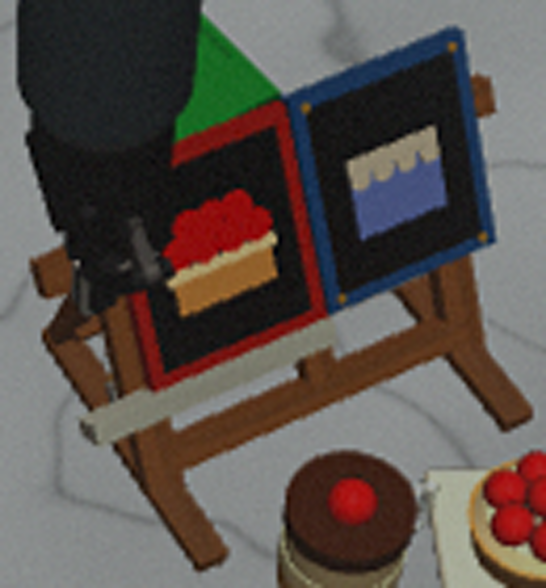

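View pics/wrist11.png

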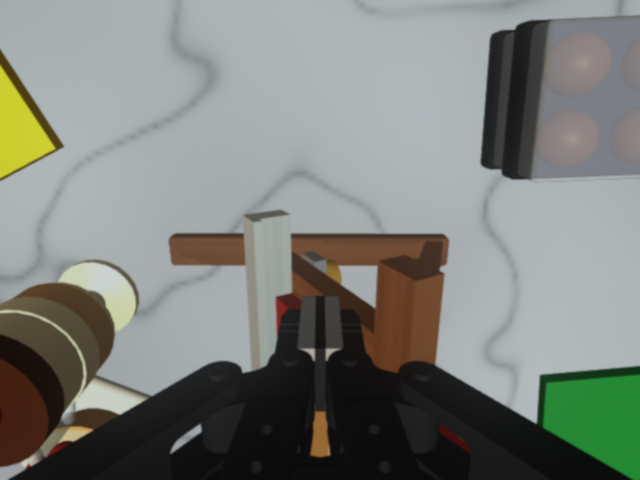

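Request:
{"method": "apply_moves", "body": {"claw": [-1, -1, -1, -1, -1, -1, -1, -1], "xyz": [[0, -0.001, 0], [0, -0.002, 0], [0, -0.003, 0], [0, -0.004, 0], [0, -0.005, 0], [0, -0.006, 0], [0, -0.007, 0], [0, -0.007, 0]], "yaw": [0, 0, 0, 0, 0, 0, 0, 0]}}

```text
t: 16.88
ee_pos: [0.5444, 0.069, 0.132]
ee_rot: [-2.2, 0.047, 2.2]
force: [-0.5, 0.8, -0.9]
gripper_width: -0.0
```

Request:
{"method": "apply_moves", "body": {"claw": [-1, -1, -1, -1, -1, -1, -1, -1, -1, -1], "xyz": [[0, -0.002, 0], [0, -0.004, 0], [0, -0.006, 0], [0, -0.007, 0], [0, -0.008, 0], [0, -0.009, 0], [0, -0.01, 0], [0, -0.011, 0], [0, -0.011, 0], [0, -0.011, 0]], "yaw": [0, 0, 0, 0, 0, 0, 0, 0, 0, 0]}}

```text
t: 18.12
ee_pos: [0.5449, 0.0799, 0.132]
ee_rot: [-2.2, 0.047, 2.2]
force: [-0.4, 0.1, 0.0]
gripper_width: -0.0003
```

```bash
python3 chk.py 12;  python3 -c "
import cv2
a=cv2.imread('pics/wrist12.png');cv2.imwrite('pics/w12c.png',cv2.resize(a[200:480,200:460],None,fx=2.1,fy=2.1,interpolation=2))"
```

```text
[0.5448954  0.07991037 0.13199258] [ 0.31820918 -0.20113528  0.70002535] [-0.00215532  0.01199859 -0.03883414] -1.3190441907505491e-05 18.275
scene 777 face x 0.0127 slopes [-0.2  0.7] blue face 0.0123 red y [-0.1854 -0.0624] z [0.0007 0.1433]
```

View pics/s12.png

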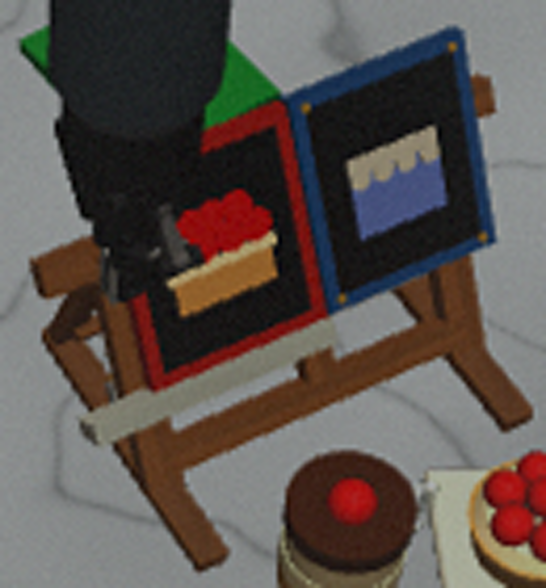

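View pics/w12c.png

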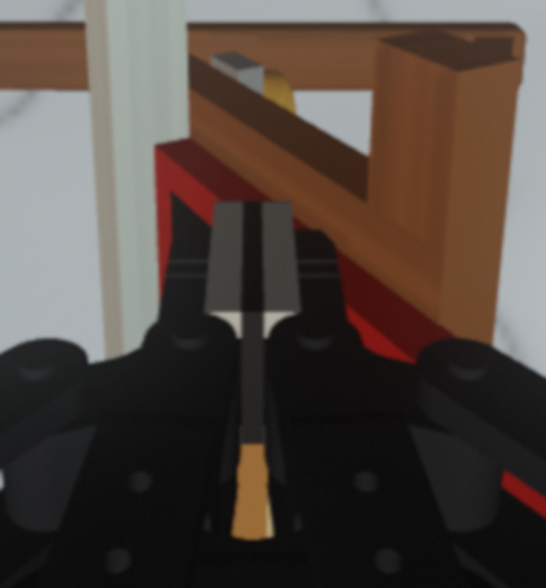

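Request:
{"method": "apply_moves", "body": {"claw": [-1, -1, -1, -1, -1, -1], "xyz": [[0, -0.001, 0], [0, -0.0015, 0], [0, -0.002, 0], [0, -0.0025, 0], [0, -0.003, 0], [0, -0.003, 0]], "yaw": [0, 0, 0, 0, 0, 0]}}

```text
t: 19.02
ee_pos: [0.545, 0.083, 0.132]
ee_rot: [-2.2, 0.047, 2.2]
force: [0.4, 0.8, 0.0]
gripper_width: 0.0001
```

Request:
{"method": "apply_moves", "body": {"claw": [-1, -1, -1, -1, -1, -1], "xyz": [[0, -0.0005, 0], [0, -0.001, 0], [0, -0.0015, 0], [0, -0.002, 0], [0, -0.002, 0], [0, -0.002, 0]], "yaw": [0, 0, 0, 0, 0, 0]}}

```text
t: 19.77
ee_pos: [0.5451, 0.0849, 0.132]
ee_rot: [-2.2, 0.047, 2.2]
force: [-0.0, -0.2, 0.2]
gripper_width: -0.0003
```

```bash
python3 chk.py 13;  python3 -c "
import cv2
a=cv2.imread('pics/wrist13.png');cv2.imwrite('pics/w13c.png',cv2.resize(a[200:480,200:460],None,fx=2.1,fy=2.1,interpolation=2))"
```

```text
[0.54510536 0.08492634 0.13196742] [ 0.30078549 -0.04007729 -0.30809285] [-0.0097338   0.00551922  0.03316559] 4.489205673569335e-05 19.925
scene 745 face x 0.0128 slopes [-0.4  0.7] blue face 0.0123 red y [-0.1868 -0.0628] z [0.0006 0.1436]
wrist 64 face x 0.0103 slopes [ 0. -0.] blue face None red y [-0.1997 -0.1466] z [0.0038 0.147 ]
```

View pics/w13c.png

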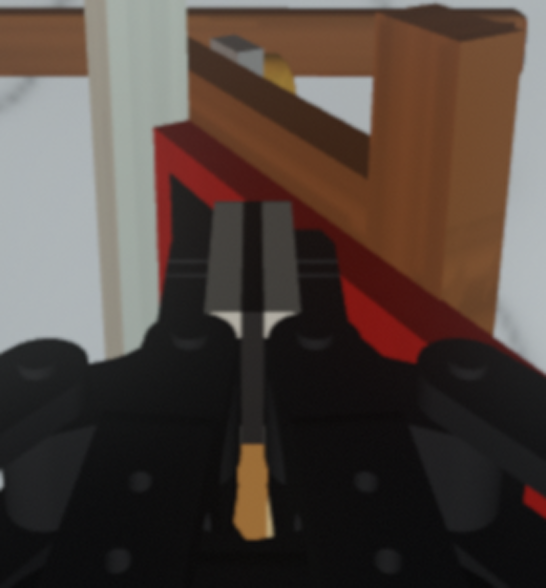

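View pics/s13.png

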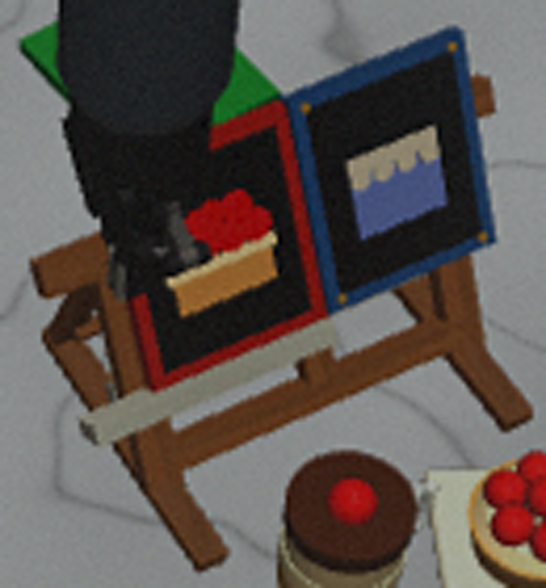

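Request:
{"method": "apply_moves", "body": {"claw": [-1, -1, -1, -1, -1, -1], "xyz": [[0, 0.006, 0], [0, 0.012, 0], [0, 0.012, 0.002], [0, 0.012, 0.004], [0, 0.012, 0.005], [0, 0.012, 0.005]], "yaw": [0, 0, 0, 0, 0, 0]}}

```text
t: 20.68
ee_pos: [0.5395, 0.0733, 0.132]
ee_rot: [-2.2, 0.047, 2.2]
force: [0.2, -0.8, 0.1]
gripper_width: -0.0002
```

Request:
{"method": "apply_moves", "body": {"claw": [-1, -1, -1, -1, -1, -1, -1, -1, -1], "xyz": [[0, -0.002, 0], [0, -0.004, 0], [0, -0.005, 0], [0, -0.006, 0], [0, -0.007, 0], [0, -0.008, 0], [0, -0.009, 0], [0, -0.009, 0], [0, -0.009, 0]], "yaw": [0, 0, 0, 0, 0, 0, 0, 0, 0]}}

```text
t: 21.8
ee_pos: [0.54, 0.0822, 0.132]
ee_rot: [-2.2, 0.047, 2.2]
force: [0.3, 0.3, -0.5]
gripper_width: -0.0001
```

Request:
{"method": "apply_moves", "body": {"claw": [-1, -1, -1, -1, -1], "xyz": [[0, -0.0005, 0], [0, -0.001, 0], [0, -0.0015, 0], [0, -0.002, 0], [0, -0.002, 0]], "yaw": [0, 0, 0, 0, 0]}}

```text
t: 22.42
ee_pos: [0.5401, 0.0842, 0.132]
ee_rot: [-2.2, 0.047, 2.2]
force: [-0.5, -0.3, -0.0]
gripper_width: -0.0003
```

```bash
python3 chk.py 14;  python3 - <<'E'
from h import *
a=cv2.imread('pics/wrist14.png');cv2.imwrite('pics/w14c.png',cv2.resize(a[200:480,200:460],None,fx=2.1,fy=2.1,interpolation=2))
f=pickle.load(open('wrist14.pkl','rb')); P=cloud(f); s,p,R=tool()
q=(P-p)@R  # tool coords
for v,u in ((305,320),(320,305),(320,335),(340,320),(300,300),(300,345)):
    print((u,v),q[v,u].round(4),P[v,u].round(4))
m=(f['z_map']>0)&(q[...,0]>-.012)&(q[...,0]<.004)&(abs(q[...,1])<.02)&(abs(q[...,2])<.03)
v,u=np.where(m); print(len(v)); x=q[m]; print(np.percentile(x,[1,10,50,90,99],axis=0).round(4))
Rb,o=frame([.5717,.2757,.0705,-.0446],np.radians(30))
print('tip in rest-fit',(Rb.T@(p-o)).round(4))
E
```

```text
[0.54006995 0.084153   0.13196402] [0.57708545 0.47616369 0.77341892] [-0.01184263  0.00567453  0.08916602] 5.27571868897624e-05 22.575
scene 780 face x 0.0128 slopes [-0.3  0.8] blue face 0.0122 red y [-0.1854 -0.0623] z [0.0006 0.1436]
wrist 173 face x 0.0115 slopes [0.4 1. ] blue face None red y [-0.187  -0.1154] z [0.0037 0.1473]
(320, 305) [-0.0313  0.0117 -0.    ] [0.5396 0.0724 0.1632]
(305, 320) [-0.0418  0.0119 -0.0049] [0.5444 0.072  0.1738]
(335, 320) [-0.0409  0.0114  0.0048] [0.5347 0.073  0.1729]
(320, 340) [-0.0527  0.0114 -0.    ] [0.5396 0.0728 0.1846]
(300, 300) [ 0.017  -0.011  -0.0094] [0.5499 0.0948 0.115 ]
(345, 300) [ 0.0015 -0.0031  0.0108] [0.5294 0.0877 0.1304]
1123
[[-0.0119 -0.0071  0.0095]
 [-0.011  -0.0051  0.0109]
 [-0.0055  0.003   0.0158]
 [ 0.0022  0.0132  0.0184]
 [ 0.0038  0.0193  0.0192]]
tip in rest-fit [ 0.0108 -0.1928  0.0648]
```

View pics/w14c.png

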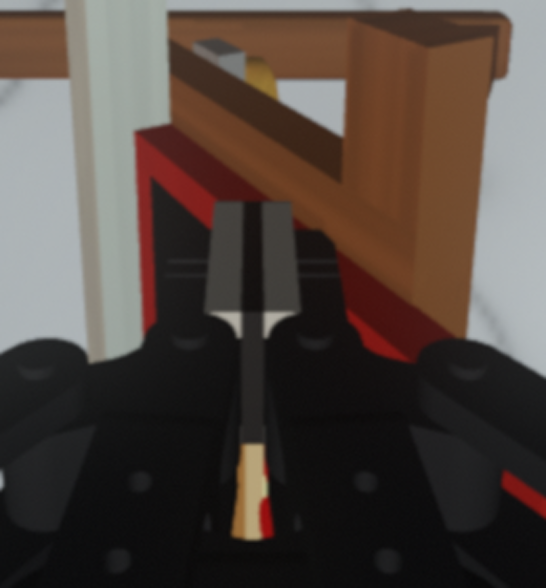

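Run:
```python
from h import *
f=pickle.load(open('wrist14.pkl','rb')); P=cloud(f); s,p,R=tool()
q=(P-p)@R
for y in (-.011,0,.011):
  for x in (0,-.01,-.02,-.03,-.04): print(x,y,proj(f,p+R@np.array([x,y,0])).round(0).tolist(),end=' ')
  print()
for v in range(290,350,5): print(v,[q[v,u].round(3).tolist() for u in (302,312,320,330,338)])
```

```text
0 -0.011 [[320.0, 318.0]] -0.01 -0.011 [[320.0, 330.0]] -0.02 -0.011 [[320.0, 344.0]] -0.03 -0.011 [[320.0, 359.0]] -0.04 -0.011 [[320.0, 377.0]] 
0 0 [[320.0, 295.0]] -0.01 0 [[320.0, 306.0]] -0.02 0 [[320.0, 319.0]] -0.03 0 [[320.0, 333.0]] -0.04 0 [[320.0, 349.0]] 
0 0.011 [[320.0, 271.0]] -0.01 0.011 [[320.0, 281.0]] -0.02 0.011 [[320.0, 293.0]] -0.03 0.011 [[320.0, 305.0]] -0.04 0.011 [[320.0, 320.0]] 
290 [[0.019, -0.007, -0.008], [0.019, -0.007, -0.004], [0.019, -0.007, 0.0], [0.013, -0.004, 0.005], [0.007, -0.001, 0.008]]
295 [[0.015, -0.007, -0.008], [0.014, -0.007, -0.004], [0.015, -0.007, 0.0], [0.012, -0.006, 0.005], [0.007, -0.003, 0.008]]
300 [[-0.027, 0.012, -0.006], [-0.029, 0.013, -0.003], [-0.028, 0.012, -0.0], [-0.028, 0.012, 0.004], [-0.028, 0.012, 0.006]]
305 [[-0.031, 0.012, -0.006], [-0.032, 0.012, -0.003], [-0.031, 0.012, -0.0], [-0.031, 0.012, 0.003], [-0.032, 0.012, 0.006]]
310 [[-0.035, 0.012, -0.006], [-0.035, 0.012, -0.003], [-0.036, 0.012, -0.0], [-0.036, 0.012, 0.003], [-0.036, 0.012, 0.006]]
315 [[-0.039, 0.012, -0.006], [-0.038, 0.012, -0.003], [-0.039, 0.012, -0.0], [-0.038, 0.011, 0.003], [-0.039, 0.012, 0.006]]
320 [[-0.043, 0.012, -0.006], [-0.041, 0.012, -0.003], [-0.042, 0.012, -0.0], [-0.042, 0.012, 0.003], [-0.043, 0.012, 0.006]]
325 [[-0.045, 0.012, -0.006], [-0.045, 0.012, -0.003], [-0.045, 0.012, -0.0], [-0.046, 0.012, 0.003], [-0.045, 0.012, 0.006]]
330 [[-0.048, 0.012, -0.006], [-0.047, 0.012, -0.003], [-0.047, 0.011, -0.0], [-0.047, 0.011, 0.003], [-0.048, 0.012, 0.005]]
335 [[-0.051, 0.012, -0.005], [-0.051, 0.012, -0.002], [-0.05, 0.011, -0.0], [-0.051, 0.012, 0.003], [-0.051, 0.012, 0.005]]
340 [[-0.053, 0.012, -0.005], [-0.054, 0.012, -0.002], [-0.053, 0.011, -0.0], [-0.053, 0.012, 0.003], [-0.052, 0.011, 0.005]]
345 [[-0.056, 0.012, -0.005], [-0.057, 0.012, -0.002], [-0.056, 0.012, -0.0], [-0.056, 0.012, 0.003], [-0.056, 0.012, 0.005]]
```

Request:
{"method": "apply_moves", "body": {"claw": [-1, -1, -1, -1, -1, -1, -1], "xyz": [[0, -0.001, 0], [0, -0.002, 0], [0, -0.003, 0], [0, -0.004, 0], [0, -0.005, 0], [0, -0.006, 0], [0, -0.006, 0]], "yaw": [0, 0, 0, 0, 0, 0, 0]}}

```text
t: 23.45
ee_pos: [0.5403, 0.0902, 0.132]
ee_rot: [-2.2, 0.047, 2.2]
force: [0.6, 0.8, 0.0]
gripper_width: -0.0
```

Request:
{"method": "apply_moves", "body": {"claw": [-1, -1, -1, -1, -1], "xyz": [[0, -0.0005, 0], [0, -0.001, 0], [0, -0.0015, 0], [0, -0.002, 0], [0, -0.002, 0]], "yaw": [0, 0, 0, 0, 0]}}

```text
t: 24.08
ee_pos: [0.5404, 0.0921, 0.132]
ee_rot: [-2.2, 0.047, 2.2]
force: [0.3, -0.7, 0.0]
gripper_width: -0.0002
```

```bash
python3 chk.py 15;  python3 - <<'E'
from h import *
a=cv2.imread('pics/wrist15.png');cv2.imwrite('pics/w15c.png',cv2.resize(a[200:480,200:460],None,fx=2.1,fy=2.1,interpolation=2))
E
```

```text
[0.54042564 0.09213193 0.13202463] [-0.81418016 -0.54311684  0.51321788] [ 0.01888947 -0.04144612 -0.02697407] -5.222227441699719e-05 24.225
scene 736 face x 0.0126 slopes [-0.2  0.7] blue face 0.0124 red y [-0.1848 -0.0628] z [0.0008 0.1436]
wrist 413 face x 0.0115 slopes [0.4 1.1] blue face None red y [-0.194  -0.1109] z [0.0039 0.1535]
```

View pics/w15c.png

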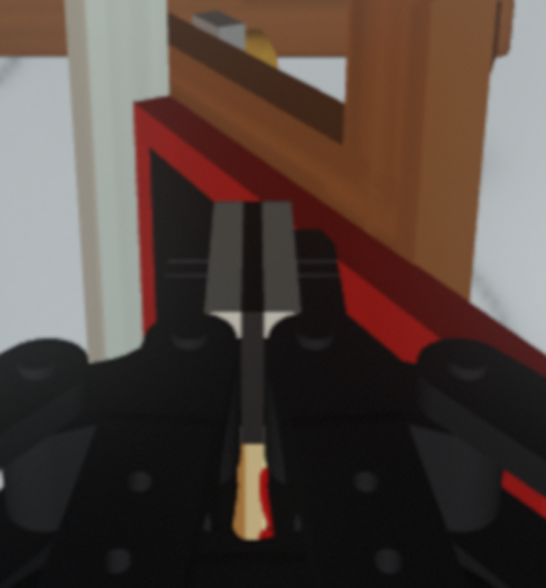

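View pics/s15.png

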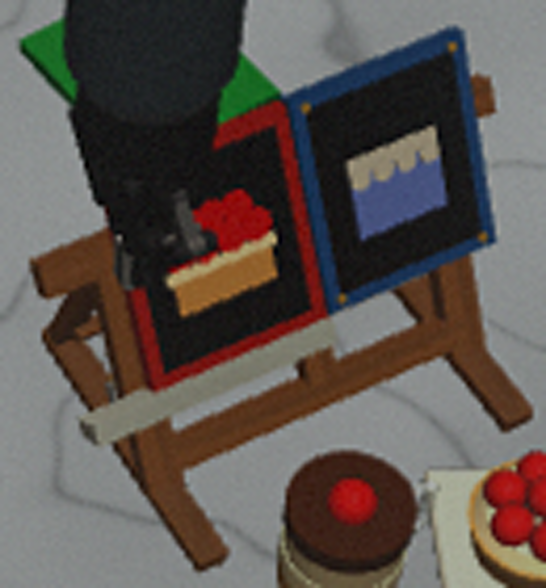

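Run:
```python
from h import *
f=pickle.load(open('scene15.pkl','rb')); s,p,R=tool()
for x in (0,-.01,-.02,-.03,-.04,-.05):
    uv=proj(f,p+R@np.array([[x,.012,0],[x,-.012,0],[x,0,-.008]]).T[:, :].T.T if 0 else np.array([p+R@np.array(v) for v in ([x,.012,-.006],[x,-.012,-.006],[x,0,-.015])])); print(x,((uv-[330,130])*4.2).round(0).tolist())
a=cv2.cvtColor(f['pixels'],cv2.COLOR_RGB2BGR)[165:215,345:395]; cv2.imwrite('pics/s15z.png',cv2.resize(cv2.convertScaleAbs(a,alpha=2.2),None,fx=11,fy=11,interpolation=2))
uv=proj(f,np.array([p,p+R@np.array([-.02,0,0]),p+R@np.array([-.04,0,0])])); print(((uv-[345,165])*11).round(0).tolist())
P=cloud(f);q=(P-p)@R
m=(f['z_map']>0)&(abs(q[...,1])<.014)&(abs(q[...,2])<.02)&(q[...,0]>-.06)&(q[...,0]<.02)
x=q[m];print(m.sum());
for lo in np.arange(-.06,.02,.01):
    k=x[(x[:,0]>=lo)&(x[:,0]<lo+.01)]
    if len(k): print(round(lo,2),len(k),k.min(0).round(3),k.max(0).round(3))
```

```text
0 [[114.0, 312.0], [150.0, 296.0], [140.0, 315.0]]
-0.01 [[115.0, 301.0], [151.0, 286.0], [141.0, 305.0]]
-0.02 [[116.0, 291.0], [152.0, 275.0], [142.0, 294.0]]
-0.03 [[116.0, 280.0], [153.0, 264.0], [143.0, 283.0]]
-0.04 [[117.0, 269.0], [154.0, 253.0], [144.0, 272.0]]
-0.05 [[118.0, 258.0], [155.0, 242.0], [144.0, 261.0]]
[[168.0, 393.0], [172.0, 337.0], [176.0, 280.0]]
242
-0.06 17 [-0.06   0.005 -0.017] [-0.05   0.01   0.009]
-0.05 21 [-0.049  0.002 -0.017] [-0.04   0.01   0.005]
-0.04 27 [-0.04  -0.008 -0.018] [-0.031  0.011  0.007]
-0.03 11 [-0.03  -0.001 -0.013] [-0.022  0.01   0.018]
-0.02 14 [-0.02   0.002  0.014] [-0.01   0.014  0.02 ]
-0.01 31 [-0.009 -0.013 -0.009] [-0.     0.012  0.02 ]
0.0 64 [ 0.    -0.014 -0.012] [0.01  0.014 0.02 ]
0.01 57 [ 0.01  -0.013 -0.017] [0.02  0.013 0.019]
```

View pics/s15z.png

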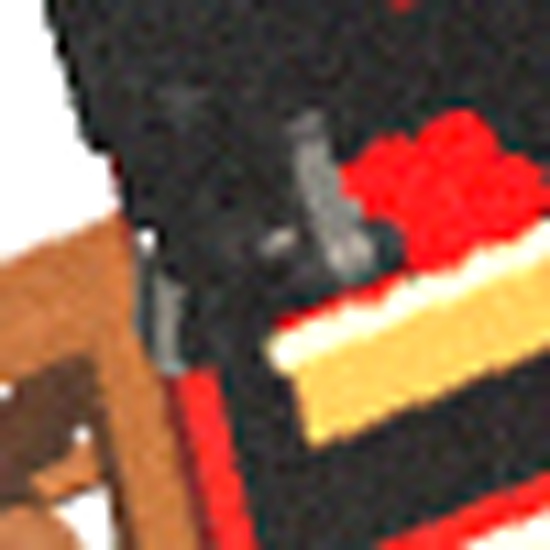

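Request:
{"method": "apply_moves", "body": {"claw": [-1, -1, -1, -1, -1, -1, -1], "xyz": [[0, 0.008, 0], [0, 0.016, 0], [0, 0.019, 0], [0, 0.019, 0.005], [0, 0.019, 0.01], [0, 0.019, 0.0155], [0, 0.019, 0.0155]], "yaw": [0, 0, 0, 0, 0, 0, 0]}}

```text
t: 25.1
ee_pos: [0.5238, 0.074, 0.1322]
ee_rot: [-2.2, 0.047, 2.2]
force: [0.1, 0.7, 0.7]
gripper_width: -0.0001
```

Request:
{"method": "apply_moves", "body": {"claw": [-1, -1, -1, -1, -1, -1], "xyz": [[0, -0.002, 0], [0, -0.004, 0], [0, -0.005, 0], [0, -0.006, 0], [0, -0.007, 0], [0, -0.007, 0]], "yaw": [0, 0, 0, 0, 0, 0]}}

```text
t: 25.85
ee_pos: [0.5244, 0.0808, 0.132]
ee_rot: [-2.2, 0.047, 2.2]
force: [-0.0, -0.1, 0.3]
gripper_width: -0.0001
```

```bash
python3 chk.py 16;  python3 - <<'E'
from h import *
a=cv2.imread('pics/wrist16.png');cv2.imwrite('pics/w16c.png',cv2.resize(a[200:480,200:460],None,fx=2.1,fy=2.1,interpolation=2))
E
```

```text
[0.52442389 0.08079623 0.13197615] [-0.02089359  0.50226356 -0.22389008] [0.03165118 0.05365188 0.01510267] -0.00011239556381780083 26.0
scene 882 face x 0.0127 slopes [0.2 0.8] blue face 0.0123 red y [-0.1847 -0.0627] z [0.0016 0.1438]
wrist 1559 face x 0.0119 slopes [1.7 0.8] blue face None red y [-0.1895 -0.1236] z [0.0038 0.1369]
```

View pics/w16c.png

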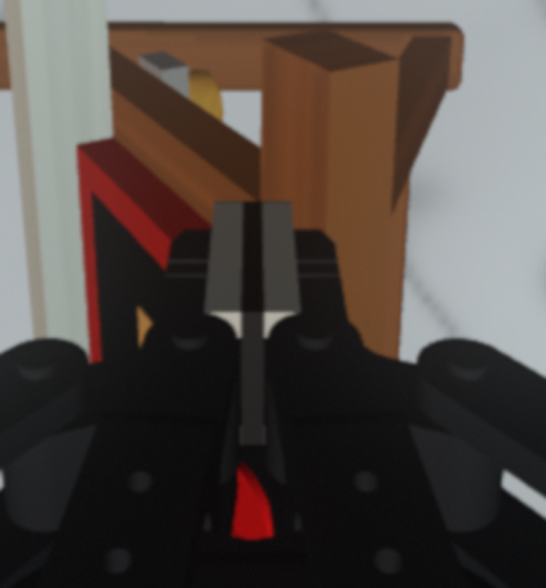

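Request:
{"method": "apply_moves", "body": {"claw": [-1, -1, -1, -1, -1, -1], "xyz": [[0, -0.0005, 0], [0, -0.001, 0], [0, -0.0015, 0], [0, -0.002, 0], [0, -0.002, 0], [0, -0.002, 0]], "yaw": [0, 0, 0, 0, 0, 0]}}

```text
t: 26.75
ee_pos: [0.5243, 0.0824, 0.1321]
ee_rot: [-2.2, 0.048, 2.2]
force: [-0.7, -4.2, 2.3]
gripper_width: 0.0001
```

Request:
{"method": "apply_moves", "body": {"claw": [-1, -1, -1, -1], "xyz": [[0, -0.0005, 0], [0, -0.001, 0], [0, -0.001, 0], [0, -0.001, 0]], "yaw": [0, 0, 0, 0]}}

```text
t: 27.25
ee_pos: [0.5244, 0.0835, 0.1321]
ee_rot: [-2.2, 0.048, 2.2]
force: [-0.4, -4.4, 1.6]
gripper_width: 0.0
```

```bash
python3 chk.py 17
```

```text
[0.52439889 0.08349561 0.13208489] [-1.8760633  -4.93758102  1.98304016] [-1.48844698  0.46152447  0.11489406] 0.0001868139001454534 27.4
scene 871 face x 0.0127 slopes [-0.   0.6] blue face 0.0125 red y [-0.1847 -0.0613] z [0.002 0.144]
wrist 1678 face x 0.0117 slopes [1.3 0.9] blue face None red y [-0.1875 -0.1216] z [0.0049 0.1372]
```

View pics/s17.png

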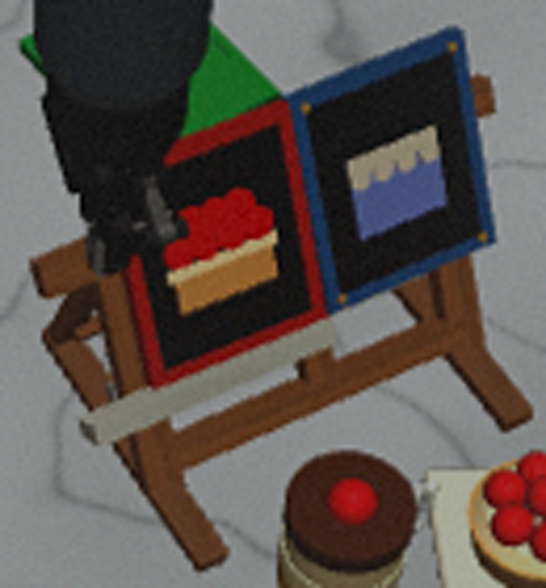

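Request:
{"method": "apply_moves", "body": {"claw": [-1, -1, -1, -1, -1], "xyz": [[0, -0.0005, 0], [0, -0.001, 0], [0, -0.0015, 0], [0, -0.0015, 0], [0, -0.0015, 0]], "yaw": [0, 0, 0, 0, 0]}}

```text
t: 28.02
ee_pos: [0.5243, 0.0837, 0.1322]
ee_rot: [-2.2, 0.05, 2.202]
force: [-0.9, -8.4, 2.4]
gripper_width: -0.0004
```

```bash
python3 chk.py 18
python3 - <<'E'
import cv2
a=cv2.imread('pics/scene18.png');b=cv2.imread('pics/scene11.png')
r=lambda i:cv2.convertScaleAbs(cv2.resize(i[148:232,355:425],None,fx=5.6,fy=6.5,interpolation=2),alpha=1.8)
cv2.imwrite('pics/s18z.png',cv2.hconcat([r(b),r(a)]))
E
```

```text
[0.52432594 0.08369169 0.13217167] [-1.42330356 -8.9516037   2.6011655 ] [-2.79521115  0.41383822  0.24692806] 0.00015466285398903145 28.175
scene 869 face x 0.0126 slopes [0.2 0.7] blue face 0.0123 red y [-0.1836 -0.0606] z [0.0012 0.1437]
wrist 1695 face x 0.0117 slopes [1.3 0.9] blue face None red y [-0.187  -0.1215] z [0.0051 0.1374]
```

View pics/s18z.png

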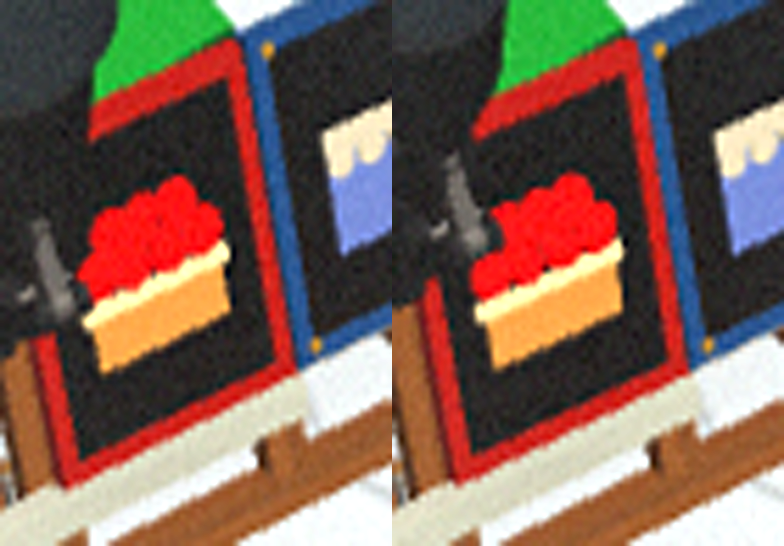

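Request:
{"method": "apply_moves", "body": {"claw": [-1, -1, -1, -1, -1, -1, -1, -1, -1, -1], "xyz": [[0, -0.0007, 0], [0, -0.0014, 0], [0, -0.002, 0], [0, -0.002, 0], [0, -0.002, 0], [0, -0.001, 0], [0, 0.001, 0], [0, 0.004, 0], [0, 0.012, 0], [0, 0.02, 0]], "yaw": [0, 0, 0, 0, 0, 0, 0, 0, 0, 0]}}

```text
t: 29.42
ee_pos: [0.5239, 0.0654, 0.1319]
ee_rot: [-2.2, 0.046, 2.199]
force: [0.3, -0.1, -1.0]
gripper_width: 0.0
```

Request:
{"method": "apply_moves", "body": {"claw": [-1, -1, -1, -1, -0.5, 0, 0.1, 0.1, 0.1, 0.1, 0.1], "xyz": [[-0.02, 0, 0], [-0.06, 0, 0], [-0.1, 0, 0], [-0.135, 0, 0], [-0.135, -0.02, 0.005], [-0.135, -0.04, 0.01], [-0.135, -0.06, 0.015], [-0.135, -0.08, 0.015], [-0.135, -0.088, 0.015], [-0.135, -0.088, 0.015], [-0.135, -0.088, 0.015]], "yaw": [0, 0, 0, 0, 0, 0, 0, 0, 0, 0, 0]}}

```text
t: 30.8
ee_pos: [0.5127, 0.1534, 0.267]
ee_rot: [-2.2, 0.048, 2.2]
force: [0.1, 0.5, 0.7]
gripper_width: 0.0472
```

```bash
python3 chk.py 19
python3 - <<'E'
import cv2
a=cv2.imread('pics/wrist19.png'); cv2.imwrite('pics/w19c.png',cv2.resize(a[220:380,230:390],None,fx=3.7,fy=3.7,interpolation=2))
E
```

```text
[0.5126157  0.15340511 0.26706781] [ 0.02644031 -0.50249806  0.16770919] [-0.02765731 -0.01602568 -0.03243126] 0.0471323855815571 30.95
scene 953 face x 0.0126 slopes [0.  0.4] blue face 0.0124 red y [-0.1849 -0.0627] z [0.0015 0.1433]
top 229 face x 0.0116 slopes [1.1 0.6] blue face None red y [-0.1828 -0.1022] z [0.006  0.1471]
wrist 5378 face x 0.0108 slopes [0.  0.6] blue face 0.0104 red y [-0.186  -0.0661] z [0.0057 0.1435]
```

View pics/w19c.png

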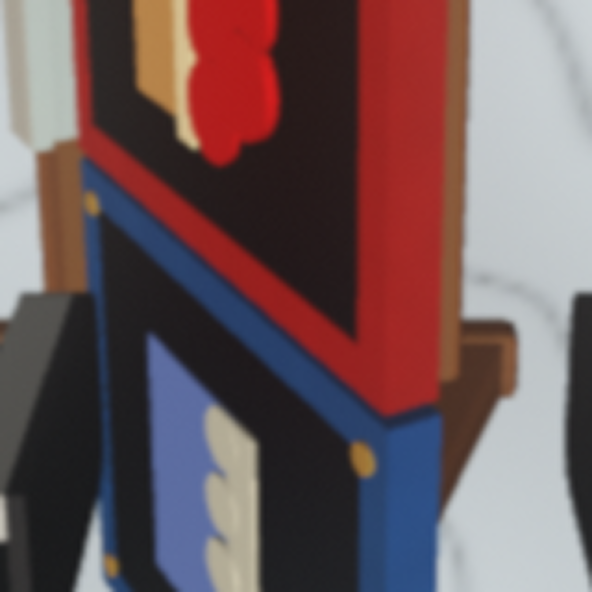

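View pics/s19.png

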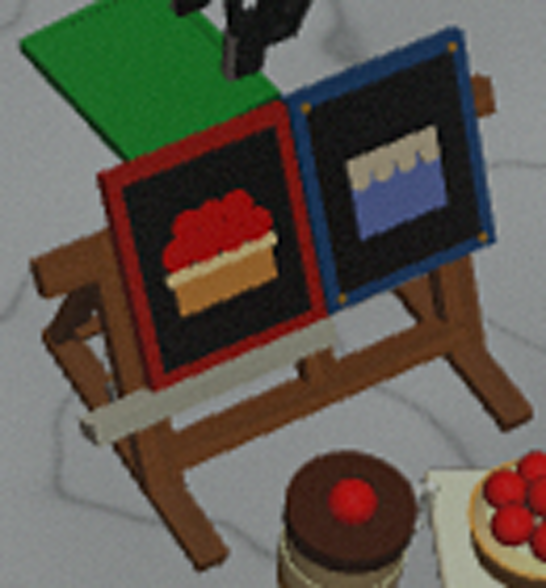

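Run:
```python
from h import *
f=pickle.load(open('top19.pkl','rb')); P=cloud(f)
m=(f['z_map']>0)&(P[...,2]>.1)&(P[...,2]<.16)&(P[...,0]>.6)&(P[...,0]<.8)&(P[...,1]>.0)&(P[...,1]<.25)
print('glass',P[m].min(0).round(3),P[m].max(0).round(3),m.sum())
f=pickle.load(open('wrist19.pkl','rb')); P=cloud(f); s,p,R=tool(); q=(P-p)@R
near=(f['z_map']>0)&(f['z_map']<.2)&(abs(q[...,2])<.06)&(q[...,0]>-.075)&(abs(q[...,1])<.03)
x=q[near]; print(near.sum())
for lo in np.arange(-.075,.0,.005):
    k=x[(x[:,0]>=lo)&(x[:,0]<lo+.005)&(x[:,2]>0)]
    if len(k)>5: print(round(lo,3),len(k),'y',np.percentile(k[:,1],[2,98]).round(3),'z',np.percentile(k[:,2],[2,98]).round(3))
```

```text
glass [0.681 0.089 0.1  ] [0.755 0.185 0.15 ] 643
12806
-0.075 1601 y [0.007 0.015] z [0.024 0.054]
-0.07 937 y [0.007 0.015] z [0.025 0.051]
-0.065 716 y [-0.008  0.013] z [0.023 0.038]
-0.06 550 y [-0.009  0.013] z [0.023 0.03 ]
-0.055 562 y [-0.009  0.012] z [0.023 0.036]
-0.05 505 y [-0.009  0.013] z [0.023 0.036]
-0.045 468 y [-0.009  0.012] z [0.023 0.037]
-0.04 418 y [-0.008  0.012] z [0.023 0.037]
-0.035 369 y [-0.009  0.012] z [0.023 0.036]
-0.03 213 y [-0.009  0.012] z [0.023 0.033]
-0.025 42 y [-0.008  0.009] z [0.023 0.023]
```

Request:
{"method": "apply_moves", "body": {"claw": [0.1, 0.1, 0.1, 0.1, 0.1, 0.1, 0.1, 0.1, 0.1, 0.1], "xyz": [[0, 0.03, -0.03], [0, 0.065, -0.065], [0, 0.0838, -0.0812], [0.03, 0.0838, -0.0812], [0.075, 0.0838, -0.0812], [0.12, 0.0838, -0.0812], [0.155, 0.0838, -0.0812], [0.18, 0.0838, -0.0812], [0.195, 0.0838, -0.0812], [0.195, 0.0838, -0.0812]], "yaw": [0, 0, 0, 0, 0, 0, 0, 0, 0, 0]}}

```text
t: 32.2
ee_pos: [0.5897, 0.0663, 0.0713]
ee_rot: [-2.198, 0.048, 2.202]
force: [0.1, -0.3, 1.0]
gripper_width: 0.0469
```

```bash
python3 chk.py 20
```

```text
[0.59103966 0.06682122 0.07338201] [-0.48667139  1.05717933  0.33681544] [-0.02049358  0.02469115 -0.01607556] 0.0470998529671757 32.35
scene 458 face x 0.0129 slopes [-0.7  0.4] blue face 0.0124 red y [-0.1502 -0.0609] z [0.0009 0.1429]
top 316 face x 0.0114 slopes [0.3 0.6] blue face None red y [-0.1836 -0.073 ] z [0.0065 0.1477]
wrist 435 face x 0.0098 slopes [-0.4 -0.3] blue face None red y [-0.1993 -0.1339] z [0.0025 0.079 ]
```

View pics/wrist20.png

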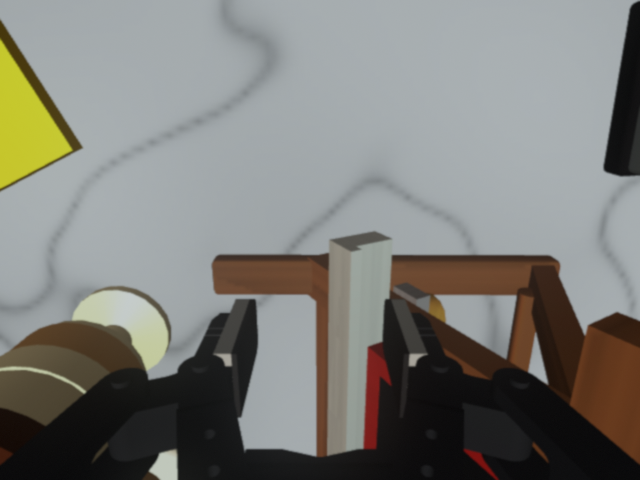

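View pics/s20.png

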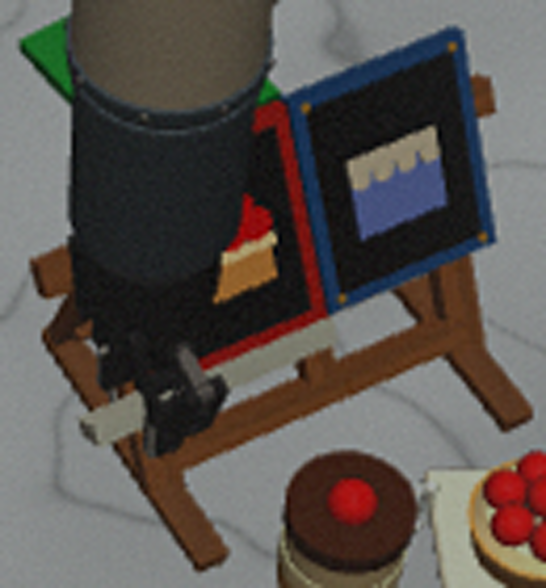

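Request:
{"method": "apply_moves", "body": {"claw": [0.1, 0.1, 0.1, 0.1, 0.1, 0.1, 0.1, 0.1], "xyz": [[0, -0.003, 0], [0, -0.006, 0], [0, -0.009, 0], [0, -0.01, 0], [0, -0.011, 0], [0, -0.012, 0], [0, -0.013, 0], [0, -0.013, 0]], "yaw": [0, 0, 0, 0, 0, 0, 0, 0]}}

```text
t: 33.35
ee_pos: [0.5906, 0.0797, 0.072]
ee_rot: [-2.2, 0.047, 2.2]
force: [0.1, -0.2, -0.6]
gripper_width: 0.0469
```

Request:
{"method": "apply_moves", "body": {"claw": [0.1, 0.1, 0.1, 0.1, 0.1, 0.1], "xyz": [[0, -0.0005, 0], [0, -0.001, 0], [0, -0.0015, 0], [0, -0.002, 0], [0, -0.0025, 0], [0, -0.0025, 0]], "yaw": [0, 0, 0, 0, 0, 0]}}

```text
t: 34.1
ee_pos: [0.5908, 0.0822, 0.072]
ee_rot: [-2.2, 0.047, 2.2]
force: [0.2, -0.0, 0.6]
gripper_width: 0.0472
```

```bash
python3 chk.py 21
python3 - <<'E'
import cv2
a=cv2.imread('pics/wrist21.png'); cv2.imwrite('pics/w21c.png',cv2.resize(a[220:480,310:570],None,fx=2.3,fy=2.3,interpolation=2))
E
```

```text
[0.59075122 0.08215782 0.07197049] [-0.71723717  0.45211181 -0.34137247] [ 0.00763471 -0.02024198 -0.06727921] 0.0469573022198849 34.25
scene 313 face x 0.0124 slopes [0.1 0.3] blue face 0.0124 red y [-0.1866 -0.0621] z [0.0005 0.1373]
top 358 face x 0.0115 slopes [0.3 0.4] blue face None red y [-0.1827 -0.0633] z [0.0055 0.148 ]
wrist 739 face x 0.0102 slopes [-0.3 -0.1] blue face None red y [-0.1897 -0.1194] z [0.0025 0.0829]
```

View pics/w21c.png

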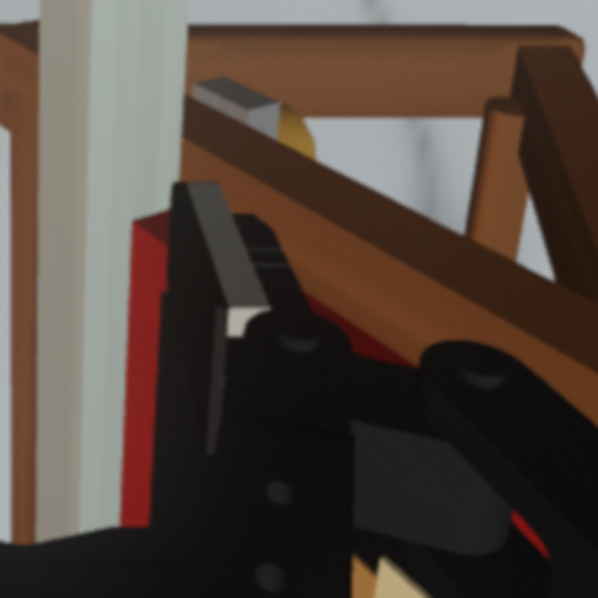

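Request:
{"method": "apply_moves", "body": {"claw": [0.1, 0.1, 0.1, 0.1, 0.1], "xyz": [[0, -0.0005, 0], [0, -0.001, 0], [0, -0.0015, 0], [0, -0.002, 0], [0, -0.002, 0]], "yaw": [0, 0, 0, 0, 0]}}

```text
t: 34.88
ee_pos: [0.5907, 0.0834, 0.072]
ee_rot: [-2.2, 0.049, 2.201]
force: [0.2, -3.9, 1.1]
gripper_width: 0.0469
```

Run:
```python
from h import *
f=imaging.grab_frame('wrist'); P=cloud(f); s,p,R=tool(); q=(P-p)@R; print(p,s['force'])
save(f,'wrist22.png')
Rb,o=frame([.5717,.2757,.0705,-.0446],np.radians(30)); b=(P-o)@Rb
near=(f['z_map']>0)&(q[...,2]>.0)&(q[...,2]<.06)&(q[...,0]>-.08)&(abs(q[...,1])<.03)
im=cv2.cvtColor(f['pixels'],cv2.COLOR_RGB2HSV); rd=((im[...,0]<8)|(im[...,0]>172))&(im[...,1]>130)
x=q[near&~rd]
for lo in np.arange(-.08,.0,.005):
    k=x[(x[:,0]>=lo)&(x[:,0]<lo+.005)&(x[:,2]>0)]
    if len(k)>5: print(round(lo,3),len(k),'y',np.percentile(k[:,1],[2,98]).round(3),'z',np.percentile(k[:,2],[2,98]).round(3),'rest x',np.percentile(((k@R.T+p-o)@Rb)[:,0],[2,98]).round(3))
```

```text
[0.59074573 0.08353137 0.07199687] [ 0.16928591 -5.05280709  0.06694109]
-0.08 4914 y [-0.009  0.014] z [0.023 0.055] rest x [0.016 0.043]
-0.075 1594 y [0.007 0.015] z [0.024 0.054] rest x [0.014 0.041]
-0.07 913 y [0.007 0.015] z [0.025 0.051] rest x [0.015 0.037]
-0.065 804 y [-0.03   0.013] z [0.023 0.052] rest x [0.011 0.035]
-0.06 695 y [-0.029  0.013] z [0.023 0.06 ] rest x [0.001 0.034]
-0.055 1018 y [-0.029  0.012] z [0.023 0.06 ] rest x [-0.001  0.032]
-0.05 1169 y [-0.007  0.012] z [0.023 0.059] rest x [-0.003  0.029]
-0.045 1223 y [-0.007  0.012] z [0.023 0.059] rest x [-0.005  0.027]
-0.04 1182 y [-0.006  0.012] z [0.023 0.059] rest x [-0.008  0.024]
-0.035 1113 y [-0.006  0.012] z [0.023 0.059] rest x [-0.01   0.022]
-0.03 908 y [-0.006  0.012] z [0.023 0.059] rest x [-0.012  0.019]
-0.025 573 y [-0.001  0.009] z [0.023 0.057] rest x [-0.013  0.016]
-0.02 1050 y [-0.029  0.028] z [0.01  0.053] rest x [-0.012  0.024]
-0.015 2686 y [-0.028  0.029] z [0.007 0.047] rest x [-0.01   0.024]
-0.01 2909 y [-0.028  0.029] z [0.004 0.044] rest x [-0.01   0.024]
-0.005 2307 y [-0.025  0.029] z [0.003 0.041] rest x [-0.01   0.024]
```

Contact: −5 N in y with little z force. I'll keep pushing low in small steps until the force rises at the panel.

Request:
{"method": "apply_moves", "body": {"claw": [0.1, 0.1, 0.1, 0.1, 0.1], "xyz": [[0, -0.0005, 0], [0, -0.001, 0], [0, -0.0015, 0], [0, -0.0015, 0], [0, -0.0015, 0]], "yaw": [0, 0, 0, 0, 0]}}

```text
t: 35.55
ee_pos: [0.5909, 0.0857, 0.072]
ee_rot: [-2.2, 0.047, 2.2]
force: [-0.2, -4.2, -0.7]
gripper_width: 0.0468
```

Request:
{"method": "apply_moves", "body": {"claw": [0.1, 0.1, 0.1, 0.1], "xyz": [[0, -0.0005, 0], [0, -0.001, 0], [0, -0.001, 0], [0, -0.001, 0]], "yaw": [0, 0, 0, 0]}}

```text
t: 36.05
ee_pos: [0.5908, 0.0862, 0.072]
ee_rot: [-2.2, 0.048, 2.2]
force: [1.5, -5.9, 0.0]
gripper_width: 0.047
```

Request:
{"method": "apply_moves", "body": {"claw": [0.1, 0.1, 0.1, 0.1], "xyz": [[0, -0.0005, 0], [0, -0.001, 0], [0, -0.001, 0], [0, -0.001, 0]], "yaw": [0, 0, 0, 0]}}

```text
t: 36.55
ee_pos: [0.5908, 0.0864, 0.072]
ee_rot: [-2.2, 0.05, 2.201]
force: [0.8, -7.7, 0.5]
gripper_width: 0.0469
```

Request:
{"method": "apply_moves", "body": {"claw": [0.1, 0.1, 0.1, 0.1, 0.1, 0.1, 0.1, 0.1, 0.1, 0.1, 0.1, 0.1], "xyz": [[0, 0.001, 0], [0, 0.003, 0], [0, 0.008, 0], [0, 0.015, 0], [0, 0.02, 0], [-0.03, 0.02, 0], [-0.08, 0.02, 0], [-0.13, 0.02, 0], [-0.18, 0.02, 0.02], [-0.195, -0.01, 0.05], [-0.195, -0.05, 0.075], [-0.195, -0.069, 0.08]], "yaw": [0, 0, 0, 0, 0, 0, 0, 0, 0, 0, 0, 0]}}

```text
t: 38.05
ee_pos: [0.513, 0.1615, 0.2677]
ee_rot: [-2.201, 0.044, 2.199]
force: [0.2, -0.1, 0.1]
gripper_width: 0.0468
```

```bash
python3 chk.py 23
python3 - <<'E'
import cv2
a=cv2.imread('pics/wrist23.png'); cv2.imwrite('pics/w23c.png',cv2.resize(a[220:380,230:390],None,fx=3.7,fy=3.7,interpolation=2))
E
```

```text
[0.51401477 0.16047121 0.26671586] [ 0.35370202 -0.251196   -0.24354527] [-0.08358224  0.01582899  0.06824751] 0.04710289019326602 38.2
scene 957 face x 0.0126 slopes [-0.3  0.5] blue face 0.0123 red y [-0.1823 -0.0607] z [0.0019 0.1438]
top 276 face x 0.0118 slopes [0.9 0.6] blue face None red y [-0.1802 -0.0919] z [0.0053 0.1465]
wrist 5581 face x 0.0108 slopes [0.1 0.6] blue face 0.0104 red y [-0.1834 -0.0643] z [0.0054 0.1435]
```

View pics/w23c.png

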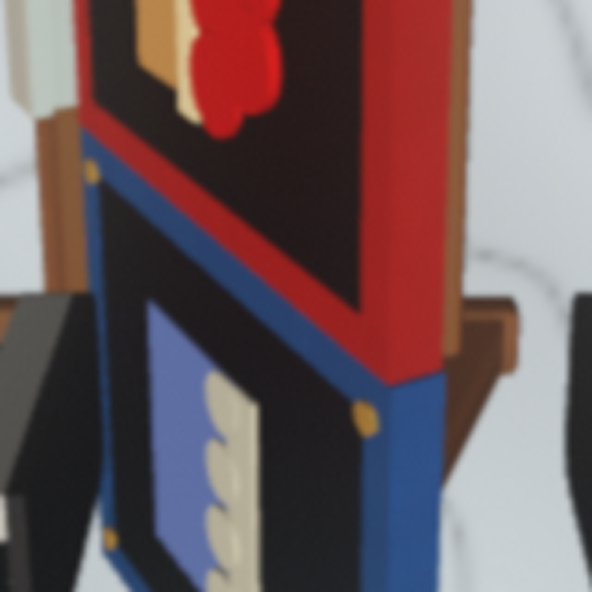

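View pics/s23.png

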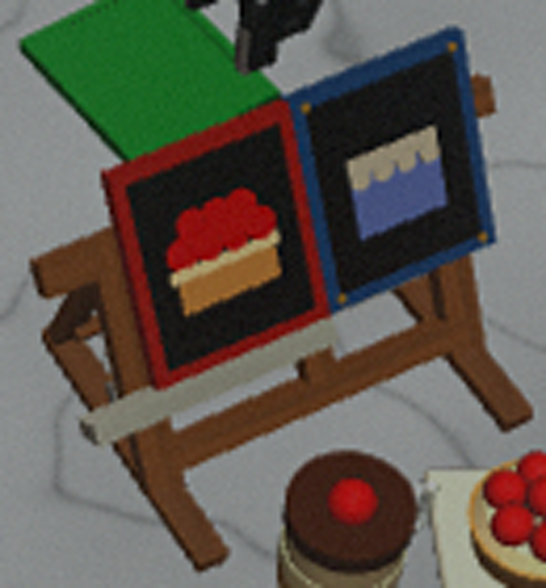

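Run:
```python
from h import *
Rb,o=frame([.5717,.2757,.0705,-.0446],np.radians(30))
f=pickle.load(open('wrist23.pkl','rb')); q=(cloud(f)-o)@Rb
for y0,y1 in ((-.17,-.08),(-.055,-.01)):
    m=(f['z_map']>0)&(q[...,1]>y0)&(q[...,1]<y1)&(q[...,0]>.004)&(q[...,0]<.02)&(q[...,2]>.02)&(q[...,2]<.13)
    x=q[m];A=np.c_[x[:,1:],np.ones(len(x))];k=np.linalg.lstsq(A,x[:,0],rcond=None)[0];print(len(x),np.degrees(k[:2]).round(2),(k@[(y0+y1)/2,.02,1]).round(4),(k@[(y0+y1)/2,.12,1]).round(4))
im=cv2.cvtColor(f['pixels'],cv2.COLOR_RGB2HSV); rd=((im[...,0]<8)|(im[...,0]>172))&(im[...,1]>130); bl=(im[...,0]>95)&(im[...,0]<125)&(im[...,1]>90)
for z in np.arange(.02,.14,.015):
    g=lambda c:(c&(f['z_map']>0)&(abs(q[...,2]-z)<.006)&(q[...,0]>.006)&(q[...,0]<.016)&(q[...,1]>-.2)&(q[...,1]<-.02))
    r=q[g(rd)][:,1]; b=q[g(bl)][:,1]
    print(z.round(3),'red y min/max',r.min().round(4),r.max().round(4),'blue min',b.min().round(4) if len(b) else None)
a=cv2.imread('pics/scene0.png');b=cv2.imread('pics/scene23.png')
d=cv2.absdiff(cv2.GaussianBlur(a,(5,5),0),cv2.GaussianBlur(b,(5,5),0)).max(2)>30
n,l,st,c=cv2.connectedComponentsWithStats(d.astype(np.uint8)); print([s.tolist() for s in st[1:] if s[4]>30])
```

```text
8813 [ 0.21 -0.03] 0.0108 0.0108
3316 [ 0.66 -0.09] 0.0106 0.0104
0.02 red y min/max -0.1832 -0.0643 blue min -0.0625
0.035 red y min/max -0.1835 -0.0641 blue min -0.0628
0.05 red y min/max -0.1835 -0.0637 blue min -0.0631
0.065 red y min/max -0.1834 -0.0639 blue min -0.0632
0.08 red y min/max -0.1834 -0.0637 blue min -0.0633
0.095 red y min/max -0.1835 -0.0638 blue min -0.0636
0.11 red y min/max -0.1835 -0.0637 blue min -0.0631
0.125 red y min/max -0.1834 -0.0638 blue min -0.063
0.14 red y min/max -0.1834 -0.0633 blue min -0.0638
[[26, 0, 99, 93, 4534], [85, 0, 71, 111, 2113], [213, 0, 19, 32, 320], [261, 0, 11, 50, 353], [277, 0, 10, 24, 132], [366, 0, 60, 147, 6069], [0, 14, 9, 23, 89], [0, 18, 4, 11, 33], [0, 35, 33, 40, 775], [256, 36, 41, 82, 1932], [27, 39, 18, 13, 42], [228, 44, 34, 34, 342], [0, 55, 88, 140, 4892], [199, 55, 9, 13, 57], [192, 69, 11, 23, 177], [209, 75, 27, 24, 300], [197, 87, 34, 30, 575], [353, 154, 56, 69, 2412], [216, 217, 64, 69, 2059]]
```

View pics/scene23.png

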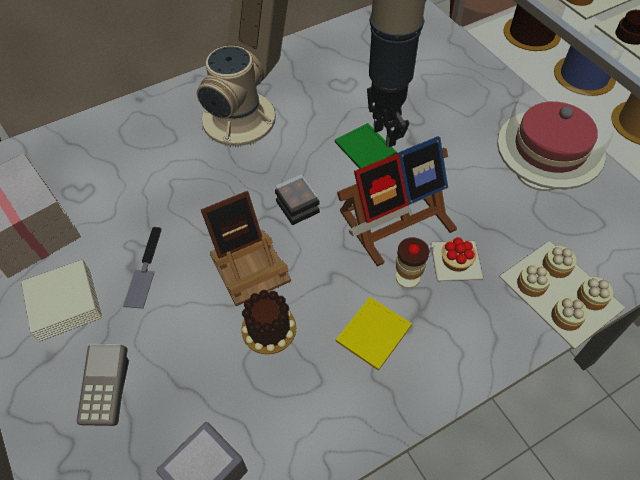

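```bash
python3 -c "
from station import robot
print(robot.finish_job())"
```

```text
the job is handed in; nothing more can be done
None
```

The strawberry-tart board (red rim) is on the stand's ledge, picture outwards, flat against the back and butted against the blue panel. I handed the job in at about 38 s on the robot's clock, and the hand-in reports no verdict.

**How it went:**
- I tipped the board upright in its slot, gripped it by the top and lifted it out. I lowered it until the ledge took its weight, at about 8 N, then leaned it back between the fingers onto the rest before letting go.
- That left a gap of 2–3 mm to the blue panel. A push high on the side edge only tipped the board and it settled back. A low push slid it about 2.6 mm until it stopped against the panel, at about 8 N.

**Last checks:**
- **Flat and aligned:** the board's face lies within about 0.4 mm of the blue panel's, with a lean difference under 0.1°.
- **Gap:** none is visible in the wrist picture. Measured edges agree to under 1 mm, except the lowest 3 cm, where one reading showed 1–2 mm. I put that down to coarse sampling, because the board's outer edge measures straight over its whole height.
- **Other things:** the before/after scene pictures differ only at the robot, the empty slot and the placed board.
- **Robot:** clear of everything, with the wrist force near zero.

**Disagreed:** with the fingers shut, the images put their tips about 25 mm short of the stated tool point. Several side pushes missed the edge before I allowed for it.

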